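Press the corner bracket home in its foam tray

TASK

Put the L-shaped aluminium corner bracket into the matching L-shaped cutout of the foam in the blue tool tray and press it down, the heel and both tips, until its underside is fully home on the yellow bottom everywhere. Press firmly enough to get it past the foam's grip but not so hard that the springy foam sheet is crushed, and leave the black packer in its own cutout, the timber block and the slotted grey drilling jig where they are.

Things in the scene. Friction and masses are not known exactly. Their poses are not given: they have to be found in the camera images.
- bracket_mid (a point): Centre (half-way up) of the long leg of the loose L-shaped aluminium bracket, about 0.3 kg, 34 mm thick, lying flat; legs 32 mm wide, lower edges chamfered 2.5 mm. y runs along the 130 mm long leg, away from the heel; the short leg leaves the heel (-y end) towards +x and reaches 80 mm from the long leg's outer (-x) face. z up. Grip it here across 32 mm (closing along x).
- bracket_heel (a point): Point on the top face of the bracket in the middle of its heel, where the legs meet: 49 mm along -y from bracket_mid, 17 mm higher. Same axes as bracket_mid.
- bracket_long_tip (a point): Point on the top face of the bracket near the end of its long leg: 53 mm along +y from bracket_mid, 17 mm higher.
- bracket_short_tip (a point): Point on the top face of the bracket near the end of its short leg: 52 mm along +x and 49 mm along -y from bracket_mid, 17 mm higher.
- cutout_mid (a point): Point in the foam's top face (58 mm above the bench), in the middle of the long leg of the L-shaped cutout, where bracket_mid belongs seen from above. Same axes as the bracket: y along the long leg away from the heel, x along the short leg. Cutout 20 mm deep, yellow bottom, 2 mm clearance all round: a bracket that is home stands 14 mm above the foam.
- cutout_heel (a point): Point in the foam's top face where bracket_heel belongs seen from above. Home: bracket_heel is 14 mm above it. A bracket let go in the cutout rests on springy foam ribs, its underside roughly 16 mm deep; then it must be pressed past them.
- cutout_long_tip (a point): The same for bracket_long_tip. Ribs: one pair across each tip, one pair across the long leg 16 mm from its middle towards the heel, standing 3.8 mm out of the walls near the bottom. Presses below about 13 N do not get it past; 16 to 20 N do, in turn at the tips, the heel and over the middle pair. Pressing one place can lift another.
- cutout_short_tip (a point): The same for bracket_short_tip.
- foam (a joint): How far the foam sheet is pushed down into the soft layer under it (m): 0 at rest; it starts to sink at about 1 N and then gives about 1 mm per 1.3 N, springing back up when let go. Beyond 0.020 (about 26 N of push) it counts as crushed.
- packer: Black plastic packer block 45 x 62 x 28 mm, loose but already home in its own rectangular cutout, 8 mm proud of the foam, beyond the long leg's end of the L. Origin at the centre of its underside. Leave it alone.
- timber: Loose wooden block 36 x 90 x 18 mm lying on the bench to the right. Origin at the centre of its underside. Leave it alone.
- case: Fixed blue tool tray, 144 mm (x) by 274 mm (y), walls 50 mm high, filled by the black foam sheet, 130 x 260 mm. Origin at the centre of its underside; its x and y axes are parallel to the cutout's. cutout_mid is at x -24, y -45 mm from it; the packer at y +75 mm.
- jig: Loose grey slotted drilling jig, 45 x 136 x 26 mm, lying across the bench farther back. Origin at the centre of its underside. Leave it alone.
Things that resemble listed ones, but are neither listed nor needed, are in the scene too. Leave any green or purple look-alike of the part that bears bracket_mid alone.

How it is judged:
At the end, for the whole second after the job is handed in: Heel, long tip and short tip of the bracket are each within 2 mm of fully home (less than 16 mm above the foam's top face) and within 5 mm of their places seen from above, the foam has sprung back up (less than 4 mm down), and the packer is still home in its own cutout (at most 4 mm raised) (z of bracket_heel in the frame of cutout_heel below 0.016 m and z of bracket_long_tip in the frame of cutout_long_tip below 0.016 m and z of bracket_short_tip in the frame of cutout_short_tip below 0.016 m and horizontal distance between bracket_heel and cutout_heel below 0.005 m and horizontal distance between bracket_long_tip and cutout_long_tip below 0.005 m and angle between bracket_mid's own z axis and vertical below 0.06 rad and value of joint foam below 0.004 m and horizontal distance between packer and cutout_mid above 0.1 m and z of packer in the frame of cutout_mid below -0.016 m); the robot touches nothing.
It fails at once if the foam sheet is crushed (pushed more than 20 mm down) (value of joint foam above 0.02 m).
It fails at once if the packer, the timber block or the drilling jig is moved by more than 25 mm (distance of any of packer, timber, jig from where it was at the start of the episode above 0.025 m).
It also fails if it takes over 61 s, if anything falls off the work surface, if the arm or the gripper's body presses on something with over 40 N, if the wrist force passes 120 N, or if a joint passes its speed limit or range.

ROBOT

A 6-joint arm with a two-finger parallel gripper is mounted at the origin on a cart in front of the work surface, level with it; the furniture and walls round the work are solid. World frame = base frame: x ahead of the robot, y to its left, z up, the work surface at z = 0. Lengths are in m, angles in rad, forces in N, time in s.
With the tool pointing down it reaches from about 0.35 to 0.975 m from the base axis. Payload 4.9 kg.
Tool frame: the origin (TCP) lies on the centre line of the jaws, within the pads' length; the fingertips stand 25 mm ahead of it and the grasp point (between the pads) lies 6 mm ahead of it; z points along the fingers, y is the direction in which the jaws open and shut (so a half turn about z gives the same grasp; the last joint's range is limited). The gripper opens to 85 mm and grips with 20 to 120 N. Pads are 22 mm wide; open, the fingers measure 114 mm over their backs; the gripper's body (76 mm by 85 mm) begins 54 mm behind the grasp point. The pads swing forward as they close: fully open they stand 13 mm farther back than shut.
Start: joints at [-1.271, 0.053, 1.613, -0, 1.476, -0.119], TCP at [0.254, -0.571, 0.22] pointing down, gripper open.
Joint ranges: [-3.01, 3.01], [-1.01, 2.22], [0.06, 2.58], [-1.02, 4.17], [0.09, 2.62], [-3.14, 3.14]. Speed limits (rad/s): [2.57, 2.57, 3.14, 3.14, 3.14, 3.14].

INTERFACE

Orientations are given as a 3x3 rotation matrix whose columns are the frame's x, y, z axes.
In Python, from rig import bot gives the robot as it stands.
- The arm moves only by the tool step_arm, never from a script. Its argument "commands" is a list of rows, each a list of 7 numbers: the gripper command: -1 is shut, 1 is fully open, values between are in proportion, then the shift along the tool's x, y, z in mm, then the turn, a rotation vector about the tool's x, y, z in degrees. In form: [[grip, tx, ty, tz, wx, wy, wz], ...]. A call has 1 to 12 rows; each row is the pose to reach, as a shift and turn from the pose commanded when the call began, along the tool's axes at that moment; what a row does not reach only later rows make up. A row lasts 1/8 s, in which the tool goes at most 62.5 mm and 10.7 degrees, less where a joint would pass 70% of its speed; a pose out of reach is approached as far as the arm can. A call with a gripper value outside its range is refused whole. The fingers move at their own pace and stop on an object; "grip_force" is the grip in N (left out, the last holds). Time passes only in rows, so rows that repeat a pose let the fingers close. It gives the time, the measured TCP pose, the force and the opening at its end, in the units of the state.
- bot.state(): the state, without advancing time (a new reading comes with each control period).
- bot.capture(name): name is "scene" or "top" or "wrist"; returns a dict with "img" (384x512x3 uint8, blue, green, red), "K" (3x3 intrinsics, pixels), "pose" (4x4, takes a point from camera to world coordinates); the wrist camera has in their place "T_tool_cam" (4x4, takes a point from camera to tool coordinates, whose origin is the TCP and whose axes are the flange's). Camera axes: x right, y down, z forward; pixel columns grow to the right and rows downward; lengths in m; the calibration is good to about 2 mm. The wrist camera is an equidistant fisheye: a pixel r from the principal point sees the ray r / f radians off the axis. A picture is of the moment at which its call begins: read the wrist's pose just before it. There is no depth.
- bot.sign_off(): hands the job in, once; it reports no verdict.
Trained networks look in the newest picture that a camera, given by its name, has taken for a name from the list of things; names that differ only in an ending like _2 or _b are one class to them, and where a whole thing is asked for, a point or a joint stands for the part that bears it (a point fixed in the world has none). Each returns a list of dicts, best first, with "conf" (0 to 1); they miss things now and then, are a little off and sometimes report something else, mostly with a low value. They report only what shows in the picture. A call takes as long as a camera call. They do not tell look-alikes from the thing itself.
- bot.boxes_of(camera, query): "pixel" ([column, row] in pixels, amid what is visible of it).
The state is a dict: "time": time; "joint_pos": joint angles; "joint_velocities": joint speeds; "effort": joint torques, N m; "tcp_pos": TCP position; "tool_rot": TCP orientation; "wrist_force": force on the tool from outside, world axes, zero at the start; "moment": the same for the moment, N m; "gripper_width": finger opening in m.
Only numpy, scipy, OpenCV 4.12 (cv2) and the standard library are available. Lean on these libraries where they do the work, as an engineer would, in place of code of your own. Each camera call takes 0.05 s, during which the arm holds its last target.

## Working session

There is one attempt and no reset: what is moved stays moved. The work goes in short steps, Python scripts to look and compute and a tool call to move; the robot and the scene stay as the last step left them, time stands still between calls to the robot, and variables do not carry over. Pictures are saved under pics/ and viewed, and the job is handed in when it is done.

Besides the shell and the picture viewer there is one more tool, called after "Request:" by a JSON object that holds its "method" and its "body". step_arm: Moves the arm, as the interface text tells. Its arguments: {"type":"object","properties":{"commands":{"type":"array","items":{"type":"array","items":{"type":"number"}}},"grip_force":{"type":"number"}},"required":["commands"]}

```bash
ls; mkdir -p pics
python3 - <<'E'
from rig import bot
import cv2
s=bot.state();print(s['time'],s['tcp_pos'],s['tool_rot'],s['wrist_force'],s['gripper_width'])
for c in ['scene','top']:
    d=bot.capture(c);cv2.imwrite(f'pics/{c}0.png',d['img']);print(c,d['K'],d['pose'])
    for q in ['bracket_mid','bracket_heel','bracket_long_tip','bracket_short_tip','cutout_mid','cutout_heel','cutout_long_tip','cutout_short_tip','packer','timber','case','jig']:
        print(q,[(x['pixel'],round(x['conf'],2)) for x in bot.boxes_of(c,q)][:3])
E
```

```text
pics
0.0 [ 0.25397285 -0.57036391  0.2185647 ] [[ 9.13589212e-01  4.06637940e-01 -5.81417003e-04]
 [ 4.06638261e-01 -9.13587090e-01  1.98838817e-03]
 [ 2.77379002e-04 -2.05299638e-03 -9.99997854e-01]] [-0.56227802  0.38612592  0.55905402] 0.08541758755448976
scene [[359.50132107   0.         257.58552843]
 [  0.         359.50132107 196.9247949 ]
 [  0.           0.           1.        ]] [[-0.71964074 -0.43493267  0.54124927 -0.15937039]
 [-0.69419295  0.46707473 -0.54766536  0.68880372]
 [-0.0146063  -0.76985374 -0.63805319  0.92760253]
 [ 0.          0.          0.          1.        ]]
bracket_mid [([218.0, 240.9], 0.84), ([178.2, 211.1], 0.78), ([200.1, 288.1], 0.57)]
bracket_heel [([205.2, 287.4], 0.89), ([213.9, 238.4], 0.64), ([178.3, 212.6], 0.59)]
bracket_long_tip [([201.4, 286.2], 0.9), ([218.9, 241.2], 0.81), ([177.4, 212.7], 0.63)]
bracket_short_tip [([175.4, 215.3], 0.92), ([218.6, 240.2], 0.81), ([198.2, 284.5], 0.71)]
cutout_mid [([292.0, 192.1], 0.95)]
cutout_heel [([292.9, 193.3], 0.98)]
cutout_long_tip []
cutout_short_tip [([291.9, 196.1], 0.65), ([216.4, 239.5], 0
[... 467 characters left out ...]
.          1.        ]]
bracket_mid [([182.9, 207.7], 0.85), ([132.9, 244.1], 0.85), ([192.8, 128.8], 0.84)]
bracket_heel [([131.5, 245.0], 0.87), ([183.7, 207.3], 0.84), ([192.0, 131.7], 0.62)]
bracket_long_tip [([130.9, 241.5], 0.9), ([193.6, 130.4], 0.72), ([187.0, 210.8], 0.55)]
bracket_short_tip [([188.7, 210.7], 0.71), ([192.0, 132.5], 0.62), ([129.9, 240.4], 0.58)]
cutout_mid [([304.5, 223.2], 0.82)]
cutout_heel [([306.5, 221.3], 0.94)]
cutout_long_tip [([305.2, 224.0], 0.62)]
cutout_short_tip [([306.2, 218.4], 0.75)]
packer [([276.6, 224.9], 0.71), ([304.6, 222.9], 0.58), ([379.0, 228.3], 0.4)]
timber [([378.6, 225.8], 0.62)]
case [([305.5, 224.4], 0.78)]
jig [([248.3, 133.6], 0.97)]
```

View pics/top0.png

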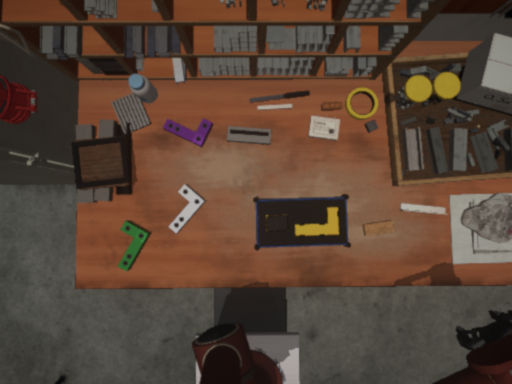

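View pics/scene0.png

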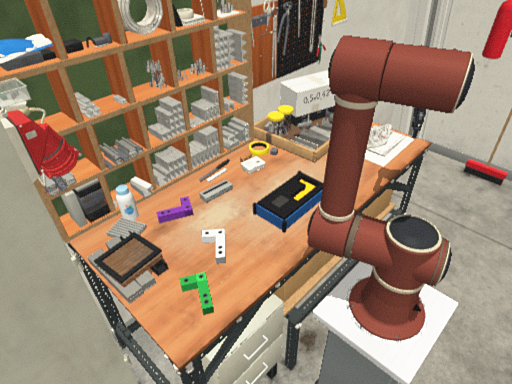

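Run:
```python
import cv2
a=cv2.imread('pics/top0.png');cv2.imwrite('pics/top0b.png',cv2.resize(a[160:280,240:340],None,fx=5,fy=5,interpolation=cv2.INTER_CUBIC))
cv2.imwrite('pics/top0c.png',cv2.resize(a[110:280,90:240],None,fx=3.5,fy=3.5,interpolation=cv2.INTER_CUBIC))
```

```text
(no output)
```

View pics/top0b.png

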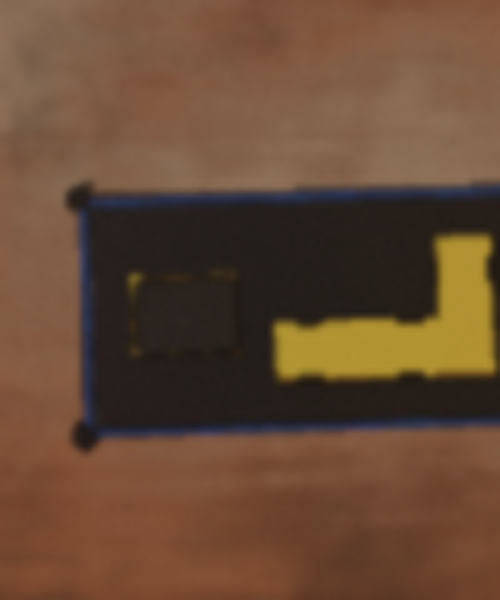

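View pics/top0c.png

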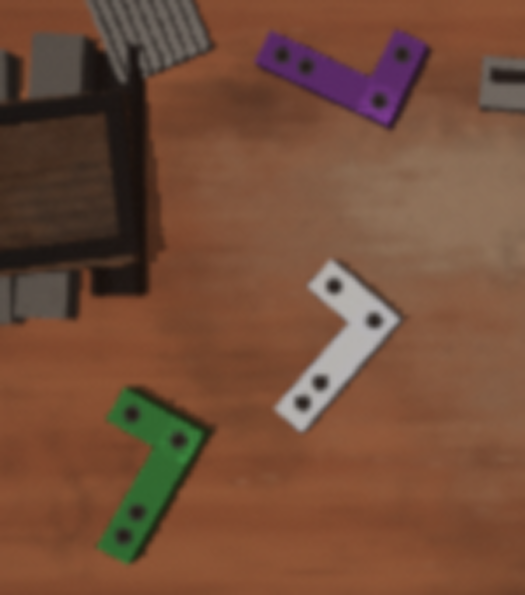

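```bash
cat > h.py <<'E'
import numpy as np,cv2
from scipy.optimize import minimize
L=np.array([[-16,-65],[64,-65],[64,-33],[16,-33],[16,65],[-16,65]])/1000.
def prj(P,d,T=None):
    """T: camera->world"""
    T=d['pose'] if T is None else T
    Q=(np.asarray(P)-T[:3,3])@T[:3,:3]
    K=d['K']
    if 'T_tool_cam' in d:
        r=np.hypot(Q[:,0],Q[:,1]);th=np.arctan2(r,Q[:,2]);k=np.where(r>1e-9,th/np.maximum(r,1e-9),1/Q[:,2])
        return np.c_[K[0,0]*Q[:,0]*k+K[0,2],K[1,1]*Q[:,1]*k+K[1,2]]
    return np.c_[K[0,0]*Q[:,0]/Q[:,2]+K[0,2],K[1,1]*Q[:,1]/Q[:,2]+K[1,2]]
def unprj(p,z,d,T=None):
    T=d['pose'] if T is None else T
    K=d['K'];a=(p[0]-K[0,2])/K[0,0];b=(p[1]-K[1,2])/K[1,1]
    if 'T_tool_cam' in d:
        r=np.hypot(a,b);v=np.array([a*np.sin(r)/r,b*np.sin(r)/r,np.cos(r)])
    else: v=np.array([a,b,1])
    v=T[:3,:3]@v
    return T[:3,3]+v*(z-T[2,3])/v[2]
def wT(d,s):
    M=np.eye(4);M[:3,:3]=s['tool_rot'];M[:3,3]=s['tcp_pos'];return M@d['T_tool_cam']
def dens(poly,n=12):
    o=[]
    for a,b in zip(poly,np.roll(poly,-1,0)):
        o+= [a+(b-a)*t for t in np.linspace(0,1,n,endpoint=False)]
    return np.array(o)
def place(poly,x,z):
    c,s=np.cos(x[2]),np.sin(x[2]);R=np.array([[c,-s],[s,c]])
    q=dens(poly)@R.T+x[:2];return np.c_[q,np.full(len(q),z)]
def fit(mask,poly,zs,x0,d,T=None,S=4):
    """maximise IoU of projected polygon (union over heights zs) with mask"""
    m=mask.astype(np.float32);H,W=m.shape
    ys,xs=np.nonzero(m);pad=12
    a,b=max(0,xs.min()-pad),max(0,ys.min()-pad);e,f=min(W,xs.max()+pad),min(H,ys.max()+pad)
    mm=cv2.resize(m[b:f,a:e],None,fx=S,fy=S,interpolation=cv2.INTER_LINEAR)
    def cost(x):
        r=np.zeros(mm.shape,np.uint8)
        for z in zs:
            p=prj(place(poly,x,z),d,T);p=((p-[a,b]+.5)*S-.5)
            cv2.fillPoly(r,[np.round(p*16).astype(np.int32)],1,shift=4)
        r=r.astype(np.float32);return 1-np.minimum(r,mm).sum()/np.maximum(r,mm).sum()
    best=None
    for k in range(3):
        sim=np.array([x0]+[np.array(x0)+v for v in np.diag([.008,.008,.1])/(k+1)])
        q=minimize(cost,x0,method='Nelder-Mead',options=dict(initial_simplex=sim,xatol=1e-5,fatol=1e-5))
        x0=q.x
    return q.x,q.fun
E
python3 - <<'E'
from rig import bot
from h import *
d=bot.capture('top');im=d['img'].astype(int)
hsv=cv2.cvtColor(d['img'],cv2.COLOR_BGR2HSV)
mn=im.min(2);
def comp(mask,p):
    n,l=cv2.connectedComponents(mask.astype(np.uint8));c=l[p[1],p[0]];print('lab',c,(l==c).sum())
    return l==c
m=comp(mn>110,(178,222)) 
m=cv2.morphologyEx(m.astype(np.uint8),cv2.MORPH_CLOSE,np.ones((5,5)))
c=unprj((186,209),.034,d);print(c)
for yaw in (40,55): 
  x,f=fit(m,L,[.034],[c[0],c[1],np.radians(yaw)],d);print('bracket',x,np.degrees(x[2]),f)
y=comp((im[:,:,2]>100)&(im[:,:,0]<90)&(hsv[:,:,1]>150)&(abs(hsv[:,:,0].astype(int)-25)<6),(315,230))
# cutout floor at z=.038, poly grown 2mm
G=np.array([[-18,-67],[66,-67],[66,-31],[18,-31],[18,67],[-18,67]])/1000.
c=unprj((312,230),.038,d)
x2,f=fit(y,G,[.038],[c[0],c[1],0.],d);print('cutout',x2,np.degrees(x2[2]),f)
# packer, tray boundary
C=np.array([[-72,-137],[72,-137],[72,137],[-72,137]])/1000.
dk=(im[:,:,2]<75)
n,l=cv2.connectedComponents((dk|y).astype(np.uint8));mm=cv2.morphologyEx((l==l[230,315]).astype(np.uint8),cv2.MORPH_OPEN,np.ones((7,7)))
x3,f=fit(mm,C,[.05],[*x2[:2]+[.024,.045],x2[2]],d);print('case',x3,np.degrees(x3[2]),f,mm.sum())
o=cv2.resize(d['img'],None,fx=3,fy=3)
for x,p,z in((x,L,.034),(x2,G,.038),(x3,C,.05)):
    cv2.polylines(o,[np.round((prj(place(p,x,z),d)+.5)*3).astype(int)],True,(0,0,255),1)
cv2.imwrite('pics/fit1.png',o[330:840,330:1100])
E
```

```text
lab 6 563
[0.53608874 0.181708   0.034     ]
bracket [0.52265816 0.18227769 0.85688298] 49.09577855581818 0.07609140872955322
bracket [0.52276608 0.18227959 0.85685136] 49.09396680741951 0.07585465908050537
lab 4 663
cutout [ 0.47293373 -0.21378459  0.02651718] 1.5193223835245602 0.11300528049468994
case [ 0.49588097 -0.16599341  0.02147275] 1.2302980819184428 0.04713857173919678 4247
```

View pics/fit1.png

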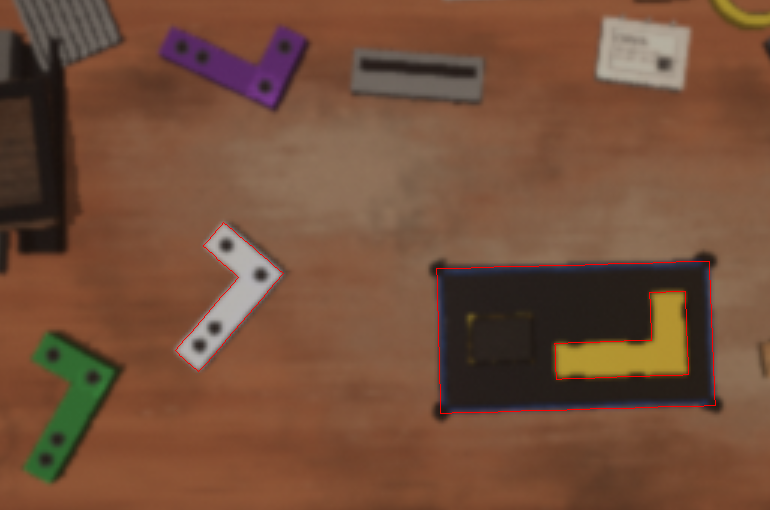

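```bash
cat >> h.py <<'E'
def go(s,p,xang):
    R=np.array(s['tool_rot']);t=R.T@(np.array(p)-s['tcp_pos'])*1000
    a=np.radians(xang);X=np.array([np.cos(a),np.sin(a),0]);Z=np.array([0,0,-1.]);G=np.c_[X,np.cross(Z,X),Z]
    from scipy.spatial.transform import Rotation as Ro
    w=np.degrees(Ro.from_matrix(R.T@G).as_rotvec())
    print('tcp',np.round(np.array(s['tcp_pos'])*1000,1),'shift',np.round(t,1),'turn',np.round(w,2),'F',np.round(s['wrist_force'],1),'t',s['time'],'w',s['gripper_width'])
E
python3 - <<'E'
from rig import bot
from h import *
go(bot.state(),[.523,.182,.2],139.1)
E
```

```text
tcp [ 254.2 -571.   219.8] shift [ 551.8 -578.6   19.8] turn [   0.    -0.  -115.1] F [0.1 0.4 0.6] t 1.35 w 0.08581037832241965
```

Request:
{"method": "step_arm", "body": {"commands": [[1,552,-579,20,0,0,-115],[1,552,-579,20,0,0,-115],[1,552,-579,20,0,0,-115],[1,552,-579,20,0,0,-115],[1,552,-579,20,0,0,-115],[1,552,-579,20,0,0,-115],[1,552,-579,20,0,0,-115],[1,552,-579,20,0,0,-115],[1,552,-579,20,0,0,-115],[1,552,-579,20,0,0,-115],[1,552,-579,20,0,0,-115],[1,552,-579,20,0,0,-115]]}}

```text
time: 2.85
tcp_pos: [0.5066, 0.1374, 0.2014]
tool_rot: [[-0.755, 0.655, 0.001], [0.655, 0.755, -0.0], [-0.001, 0.001, -1.0]]
wrist_force: [0.1, -1.2, 0.1]
gripper_width: 0.0852
```

Request:
{"method": "step_arm", "body": {"commands": [[1,0,0,0,0,0,0]]}}

```text
time: 2.98
tcp_pos: [0.5063, 0.1387, 0.2007]
tool_rot: [[-0.759, 0.652, -0.001], [0.652, 0.759, 0.0], [0.001, -0.0, -1.0]]
wrist_force: [-0.4, -0.3, 0.3]
gripper_width: 0.0854
```

Run:
```python
from rig import bot
from h import *
go(bot.state(),[.523,.182,.2],139.1)
print(bot.state()['joint_pos'])
```

```text
tcp [506.3 138.7 200.7] shift [15.6 43.7  0.7] turn [-0.01 -0.05  0.23] F [-0.4 -0.3  0.3] t 2.975 w 0.08540296565517314
[ 1.25213674e-01 -1.76104207e-01  1.86363393e+00  5.73121560e-04
  1.45476587e+00 -7.35872646e-01]
```

Request:
{"method": "step_arm", "body": {"commands": [[1,16,44,1,0,0,0],[1,16,44,1,0,0,0],[1,16,44,1,0,0,0]]}}

```text
time: 3.35
tcp_pos: [0.5228, 0.178, 0.2]
tool_rot: [[-0.754, 0.657, -0.0], [0.657, 0.754, -0.001], [-0.0, -0.001, -1.0]]
wrist_force: [-1.1, -0.2, -0.3]
gripper_width: 0.0853
```

Run:
```python
from rig import bot
from h import *
s=bot.state();go(s,[.523,.182,.2],139.1)
d=bot.capture('wrist');T=wT(d,s);print(d['K'],d['T_tool_cam'])
o=d['img'].copy()
for z in (.034,0): cv2.polylines(o,[np.round(prj(place(L,[.5227,.1823,.8569],z),d,T)).astype(int)],True,(0,0,255),1)
cv2.imwrite('pics/w1.png',o);cv2.imwrite('pics/w1raw.png',d['img'])
```

```text
tcp [522.8 178.  200. ] shift [2.4 3.1 0. ] turn [-0.03  0.01 -0.14] F [-1.1 -0.2 -0.3] t 3.35 w 0.08527252744918028
[[297.31863964   0.         257.59390794]
 [  0.         297.31863964 187.71532359]
 [  0.           0.           1.        ]] [[ 4.79544501e-04 -9.59393374e-01 -2.82071133e-01  7.17806451e-02]
 [ 9.99999273e-01  7.72073903e-04 -9.25931096e-04  4.99619983e-04]
 [ 1.10611192e-03 -2.82070484e-01  9.59393047e-01 -1.53401594e-01]
 [ 0.00000000e+00  0.00000000e+00  0.00000000e+00  1.00000000e+00]]
```

View pics/w1.png

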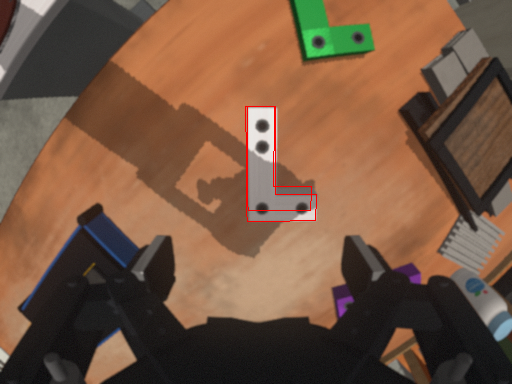

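```bash
cat >> h.py <<'E'
def seg(img,p,gray=True):
    hsv=cv2.cvtColor(img,cv2.COLOR_BGR2HSV)
    m=((hsv[:,:,1]<50)&(hsv[:,:,2]>85)).astype(np.uint8)
    n,l=cv2.connectedComponents(m,connectivity=4);m=(l==l[p[1],p[0]]).astype(np.uint8)
    return cv2.morphologyEx(m,cv2.MORPH_CLOSE,cv2.getStructuringElement(cv2.MORPH_ELLIPSE,(15,15)))
E
python3 - <<'E'
from rig import bot
from h import *
for i in range(2):
    s=bot.state();d=bot.capture('wrist');T=wT(d,s)
    m=seg(d['img'],(256,180))
    x,f=fit(m,L,[.034],[.5227,.1823,.8569],d,T);print(x,np.degrees(x[2]),f,m.sum())
    x,f=fit(m,L,[.034,.017,0],[.5227,.1823,.8569],d,T);print(x,np.degrees(x[2]),f,m.sum())
o=d['img'].copy();o[m>0,0]=255
cv2.polylines(o,[np.round(prj(place(L,x,.034),d,T)).astype(int)],True,(0,0,255),1)
cv2.imwrite('pics/w2.png',cv2.resize(o[90:240,220:340],None,fx=4,fy=4))
a=np.radians(139.1);u=np.array([np.cos(a),np.sin(a)])
go(bot.state(),[x[0],x[1],.10],np.degrees(x[2])+90)
go(bot.state(),[x[0],x[1],.041],np.degrees(x[2])+90)
E
```

```text
[0.52357225 0.18360576 0.86077685] 49.318880469837936 0.08390915393829346 4594
[0.524107   0.1831752  0.85510676] 48.99400861972173 0.04129815101623535 4594
[0.5235435  0.18369013 0.86236456] 49.409849515936465 0.0845787525177002 4582
[0.5242054  0.18314755 0.85831902] 49.17805727974095 0.042819976806640625 4582
tcp [522.8 177.8 200.2] shift [  2.5   5.  100.2] turn [-0.    0.02 -0.27] F [-1.7 -1.5 -0.3] t 3.5 w 0.08554653710747447
tcp [522.8 177.8 200.2] shift [  2.5   5.  159.2] turn [-0.    0.02 -0.27] F [-1.7 -1.5 -0.3] t 3.5 w 0.08554653710747447
```

View pics/w2.png

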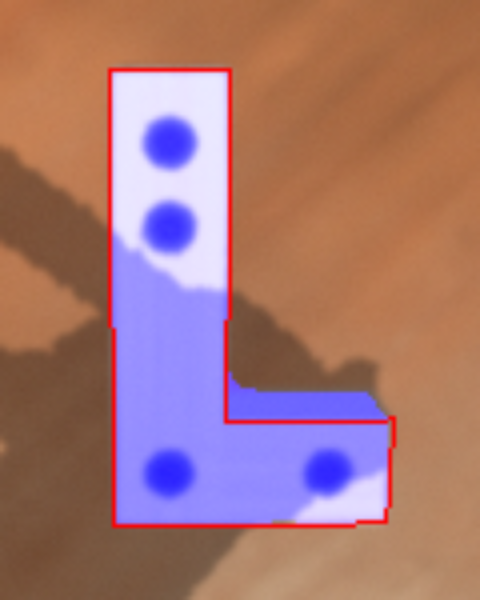

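Request:
{"method": "step_arm", "body": {"commands": [[1,2,5,60,0,0,0],[1,2,5,100,0,0,0],[1,2,5,130,0,0,0],[1,2,5,150,0,0,0],[1,2,5,160,0,0,0],[1,2,5,160,0,0,0],[1,2,5,160,0,0,0]]}}

```text
time: 4.38
tcp_pos: [0.5258, 0.1842, 0.0415]
tool_rot: [[-0.755, 0.656, 0.002], [0.656, 0.755, 0.0], [-0.002, 0.002, -1.0]]
wrist_force: [0.3, -0.4, 0.1]
gripper_width: 0.0855
```

Run:
```python
from rig import bot
from h import *
go(bot.state(),[.5242,.1831,.040],139.1)
```

```text
tcp [525.8 184.2  41.5] shift [ 0.5 -1.9  1.5] turn [ 0.11  0.09 -0.11] F [ 0.3 -0.4  0.1] t 4.375 w 0.08547901982854629
```

Request:
{"method": "step_arm", "body": {"commands": [[-1,0,-2,1,0,0,0],[-1,0,-2,1,0,0,0],[-1,0,-2,1,0,0,0],[-1,0,-2,1,0,0,0],[-1,0,-2,1,0,0,0],[-1,0,-2,1,0,0,0],[-1,0,-2,1,0,0,0],[-1,0,-2,1,0,0,0]], "grip_force": 60}}

```text
time: 5.38
tcp_pos: [0.5234, 0.1825, 0.039]
tool_rot: [[-0.755, 0.656, -0.0], [0.656, 0.755, -0.0], [0.0, -0.0, -1.0]]
wrist_force: [0.3, 0.7, 0.2]
gripper_width: -0.0001
```

Run:
```python
from rig import bot
from h import *
s=bot.state();print(s['gripper_width'],s['wrist_force'])
for c in('wrist','top','scene'):
    d=bot.capture(c);cv2.imwrite(f'pics/{c}3.png',d['img'] if c!='top' else cv2.resize(d['img'][130:280,90:290],None,fx=4,fy=4))
d=bot.capture('scene');cv2.imwrite('pics/scene3.png',cv2.resize(d['img'][180:320,140:300],None,fx=4,fy=4))
```

```text
-8.212952940767128e-05 [0.25530625 0.69477981 0.19301551]
```

View pics/wrist3.png

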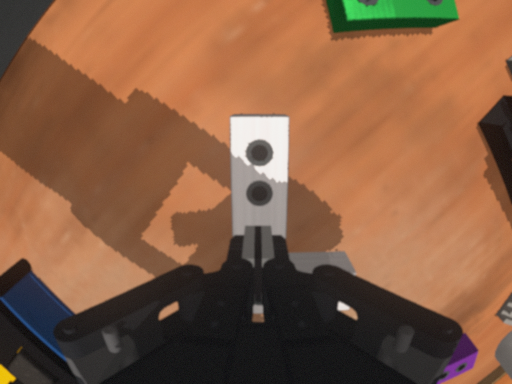

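View pics/scene3.png

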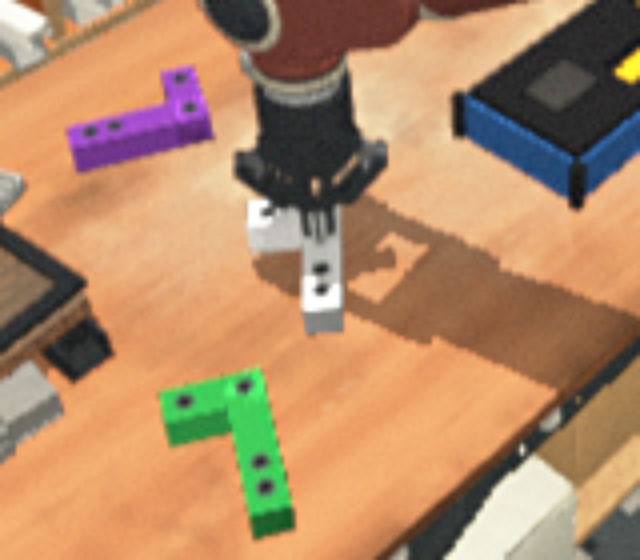

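Run:
```python
from rig import bot
from h import *
s=bot.state()
d=bot.capture('wrist');C=d['T_tool_cam']
print(prj(np.array([[0,0,.006],[0,0,.025],[.011,0,.006],[.011,0,.025],[-.011,0,.025],[.011,0,0],[.011,0,-.01]]),d,C))
T=wT(d,s)
x=[.5242,.1831,.857]
o=cv2.resize(d['img'],None,fx=4,fy=4)
cv2.polylines(o,[np.round((prj(place(L,x,.034),d,T)+.5)*4).astype(int)],True,(0,0,255),1)
cv2.imwrite('pics/w3b.png',o[400:1000,640:1440])
d=bot.capture('top')
cv2.imwrite('pics/top3.png',cv2.resize(d['img'][150:260,100:240],None,fx=5,fy=5))
```

```text
[[256.98418988 228.49545193]
 [257.07306236 216.43035993]
 [256.97963375 211.00495082]
 [257.0714783  200.32389705]
 [257.075544   231.86463262]
 [256.94659896 214.85690254]
 [256.8864089  221.88920588]]
```

View pics/w3b.png

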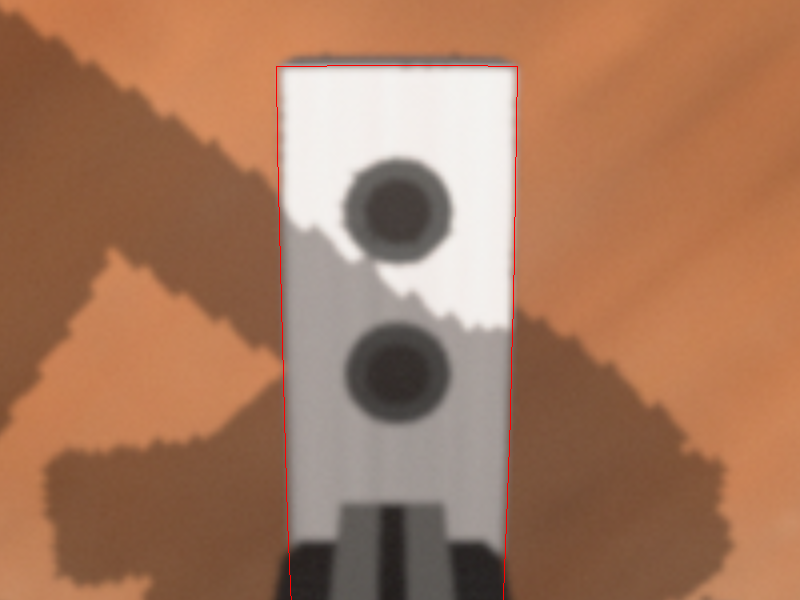

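View pics/top3.png

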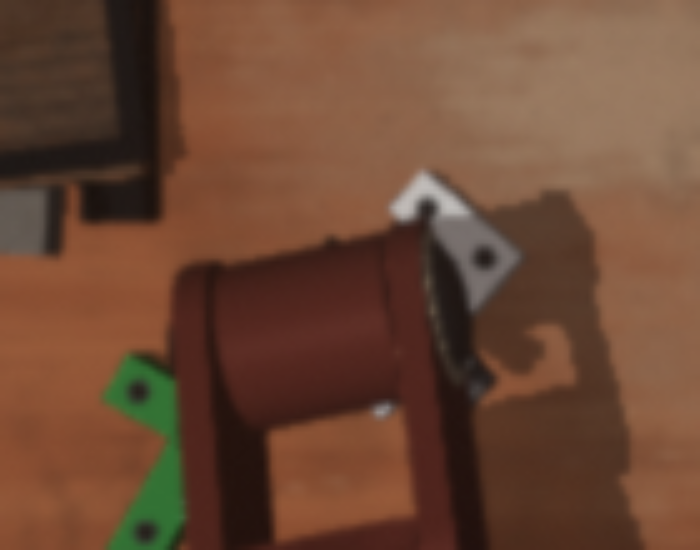

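Request:
{"method": "step_arm", "body": {"commands": [[-1,0,0,-40,0,0,0],[-1,0,0,-40,0,0,0],[-1,0,0,-40,0,0,0]]}}

```text
time: 6.05
tcp_pos: [0.5232, 0.1824, 0.0788]
tool_rot: [[-0.755, 0.656, -0.0], [0.656, 0.755, -0.0], [0.0, -0.0, -1.0]]
wrist_force: [-0.4, -0.2, 0.6]
gripper_width: -0.0002
```

Run:
```python
from rig import bot
from h import *
s=bot.state();go(s,[.5242,.1831,.040],139.1)
d=bot.capture('wrist')
o=cv2.resize(d['img'],None,fx=4,fy=4);cv2.imwrite('pics/w4b.png',o[400:1000,640:1440])
```

```text
tcp [523.2 182.4  78.8] shift [-0.3  1.1 38.8] turn [-0.01 -0.01 -0.11] F [-0.4 -0.2  0.6] t 6.05 w -0.00016073334435341176
```

View pics/w4b.png

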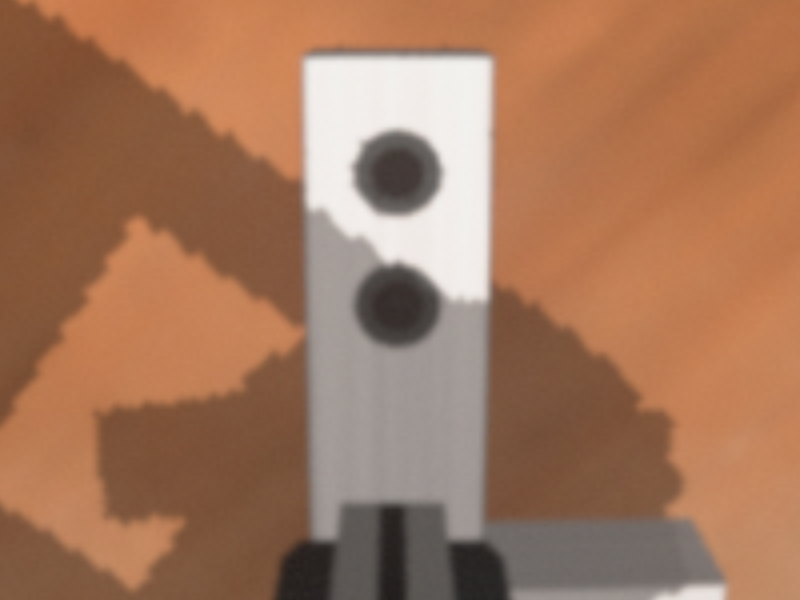

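Run:
```python
from rig import bot
from h import *
s=bot.state();R=s['tool_rot'];p=s['tcp_pos']
d=bot.capture('scene')
P=np.array([p+R@np.array([0,0,z]) for z in (.025,.006,-.016,-.048)])
q=prj(P,d);print(q)
o=cv2.resize(d['img'],None,fx=6,fy=6,interpolation=cv2.INTER_CUBIC)
for a,c in zip(q,[(0,0,255),(0,255,0),(255,0,0),(0,255,255)]): cv2.circle(o,tuple(np.round((a+.5)*6).astype(int)),4,c,1)
cv2.imwrite('pics/s4.png',o[1080:1680,960:1660])
```

```text
[[219.85151443 238.72089886]
 [219.37720913 234.73234145]
 [218.81583374 230.01158884]
 [217.9750168  222.94093907]]
```

View pics/s4.png

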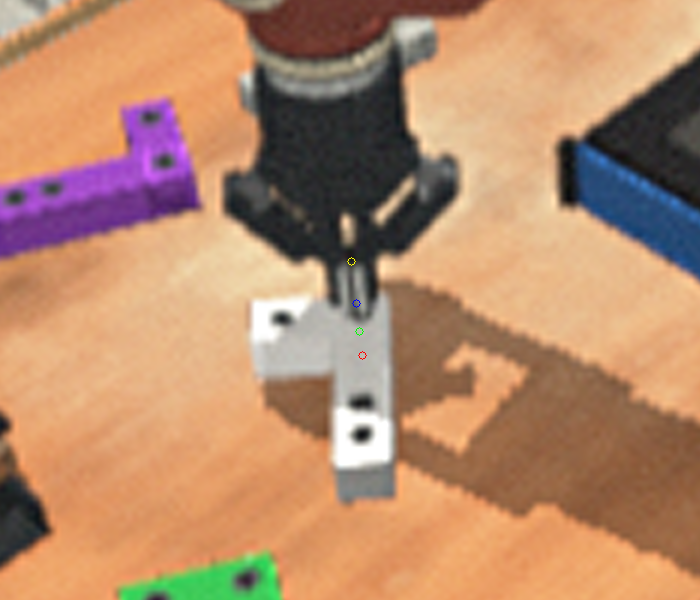

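Request:
{"method": "step_arm", "body": {"commands": [[-1,0,0,30,0,0,0],[-1,0,0,44,0,0,0],[-1,0,0,48,0,0,0],[-1,0,0,51,0,0,0],[-1,0,0,51,0,0,0]]}}

```text
time: 6.78
tcp_pos: [0.5238, 0.1825, 0.0286]
tool_rot: [[-0.755, 0.656, 0.001], [0.656, 0.755, 0.0], [-0.001, 0.001, -1.0]]
wrist_force: [0.1, -0.9, 0.4]
gripper_width: -0.0
```

Request:
{"method": "step_arm", "body": {"commands": [[-1,0,0,1,0,0,0],[-1,0,0,2,0,0,0],[-1,0,0,3,0,0,0],[-1,0,0,3,0,0,0]]}}

```text
time: 7.28
tcp_pos: [0.5233, 0.1824, 0.025]
tool_rot: [[-0.755, 0.656, -0.0], [0.656, 0.755, -0.0], [0.0, -0.0, -1.0]]
wrist_force: [-0.8, -0.1, 0.5]
gripper_width: -0.0002
```

Request:
{"method": "step_arm", "body": {"commands": [[-1,0,0,1,0,0,0],[-1,0,0,2,0,0,0],[-1,0,0,2,0,0,0]]}}

```text
time: 7.65
tcp_pos: [0.5233, 0.1824, 0.0229]
tool_rot: [[-0.755, 0.656, -0.0], [0.656, 0.755, -0.0], [0.0, -0.0, -1.0]]
wrist_force: [0.5, -0.5, 0.1]
gripper_width: 0.0001
```

Request:
{"method": "step_arm", "body": {"commands": [[-1,0,0,1,0,0,0],[-1,0,0,2,0,0,0],[-1,0,0,2,0,0,0]]}}

```text
time: 8.02
tcp_pos: [0.5235, 0.1825, 0.0225]
tool_rot: [[-0.755, 0.656, -0.001], [0.656, 0.755, -0.0], [0.0, -0.001, -1.0]]
wrist_force: [-4.5, -1.3, 8.2]
gripper_width: -0.0002
```

Request:
{"method": "step_arm", "body": {"commands": [[-1,0,0,1,0,0,0],[-1,0,0,2,0,0,0],[-1,0,0,2,0,0,0]]}}

```text
time: 8.4
tcp_pos: [0.5235, 0.1826, 0.0224]
tool_rot: [[-0.755, 0.656, -0.002], [0.656, 0.755, -0.001], [0.001, -0.002, -1.0]]
wrist_force: [-10.8, -4.0, 21.6]
gripper_width: 0.0002
```

Request:
{"method": "step_arm", "body": {"commands": [[-1,0,0,-30,0,0,0],[1,0,0,-50,0,0,0],[1,0,0,-50,0,0,0],[1,0,0,-50,0,0,0],[1,0,0,-50,0,0,0],[1,0,0,-50,0,0,0],[1,0,0,-50,0,0,0],[1,0,0,-50,0,0,0]]}}

```text
time: 9.4
tcp_pos: [0.5233, 0.1824, 0.0689]
tool_rot: [[-0.755, 0.656, -0.0], [0.656, 0.755, -0.0], [0.0, -0.0, -1.0]]
wrist_force: [0.1, -0.0, -0.3]
gripper_width: 0.0852
```

Run:
```python
from rig import bot
from h import *
s=bot.state()
d=bot.capture('wrist');T=wT(d,s)
o=cv2.resize(d['img'],None,fx=2,fy=2)
x=[.5242,.1831,.857]
cv2.polylines(o,[np.round((prj(place(L,x,.034),d,T)+.5)*2).astype(int)],True,(0,0,255),1)
cv2.imwrite('pics/w5.png',o[100:700,110:910])
go(s,[.5242,.1831,.0035],139.1)
```

```text
tcp [523.3 182.4  68.9] shift [-0.2  1.1 65.4] turn [-0.01 -0.01 -0.11] F [ 0.1 -0.  -0.3] t 9.4 w 0.08521308651439027
```

View pics/w5.png

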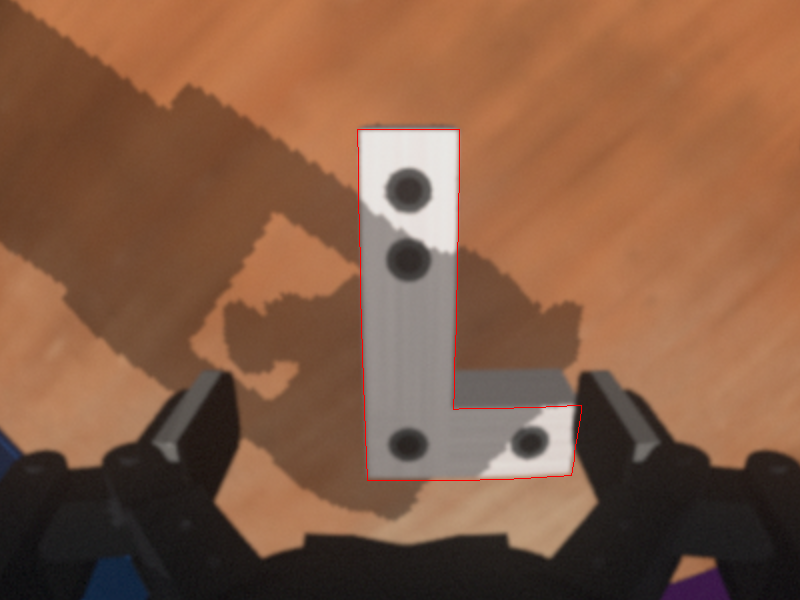

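Request:
{"method": "step_arm", "body": {"commands": [[1,0,1,40,0,0,0],[1,0,1,55,0,0,0],[1,0,1,62,0,0,0],[1,0,1,65,0,0,0],[1,0,1,65,0,0,0]]}}

```text
time: 10.07
tcp_pos: [0.5247, 0.1834, 0.0048]
tool_rot: [[-0.755, 0.656, 0.001], [0.656, 0.755, 0.0], [-0.001, 0.001, -1.0]]
wrist_force: [0.5, -0.4, 0.7]
gripper_width: 0.0856
```

Request:
{"method": "step_arm", "body": {"commands": [[-1,0,0,0,0,0,0],[-1,0,0,0,0,0,0],[-1,0,0,0,0,0,0],[-1,0,0,0,0,0,0],[-1,0,0,0,0,0,0],[-1,0,0,0,0,0,0],[-1,0,0,0,0,0,0]], "grip_force": 60}}

```text
time: 10.95
tcp_pos: [0.5245, 0.1833, 0.0046]
tool_rot: [[-0.755, 0.656, 0.001], [0.656, 0.755, 0.0], [-0.0, 0.001, -1.0]]
wrist_force: [-1.3, 0.6, 5.6]
gripper_width: 0.0307
```

Request:
{"method": "step_arm", "body": {"commands": [[-1,0,0,-30,0,0,0],[-1,0,0,-80,0,0,0],[-1,0,0,-120,0,0,0],[-1,0,0,-120,0,0,0],[-1,0,0,-120,0,0,0]], "grip_force": 80}}

```text
time: 11.58
tcp_pos: [0.5225, 0.1829, 0.1216]
tool_rot: [[-0.755, 0.656, -0.004], [0.656, 0.755, -0.001], [0.002, -0.003, -1.0]]
wrist_force: [-0.3, -0.5, -3.3]
gripper_width: 0.0303
```

Run:
```python
from rig import bot
from h import *
s=bot.state()
d=bot.capture('wrist');cv2.imwrite('pics/w6.png',d['img'])
go(s,[.473,-.2125,.125],91.4)
```

```text
tcp [522.5 182.9 121.6] shift [-222.1 -330.9   -3. ] turn [-0.22 -0.06 47.59] F [-0.3 -0.5 -3.3] t 11.575 w 0.030319422386714853
```

View pics/w6.png

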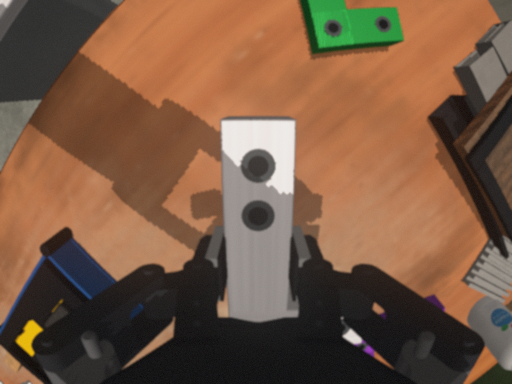

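Run:
```python
from rig import bot
from h import *
d=bot.capture('wrist');C=d['T_tool_cam']
# tool frame: x=bracket y, y=bracket x, z down
def pts(b,z): b=np.array(b);return np.c_[b[:,1],b[:,0],np.full(len(b),z)]
o=cv2.resize(d['img'],None,fx=4,fy=4)
for z,c in((-.0294,(0,0,255)),(.0046,(0,255,0))):
    cv2.polylines(o,[np.round((prj(pts(dens(L),z),d,C)+.5)*4).astype(int)],True,c,1)
for h in((0,.049),(0,.017)): pass
cv2.imwrite('pics/w6b.png',o[420:1020,700:1400])
```

```text
(no output)
```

View pics/w6b.png

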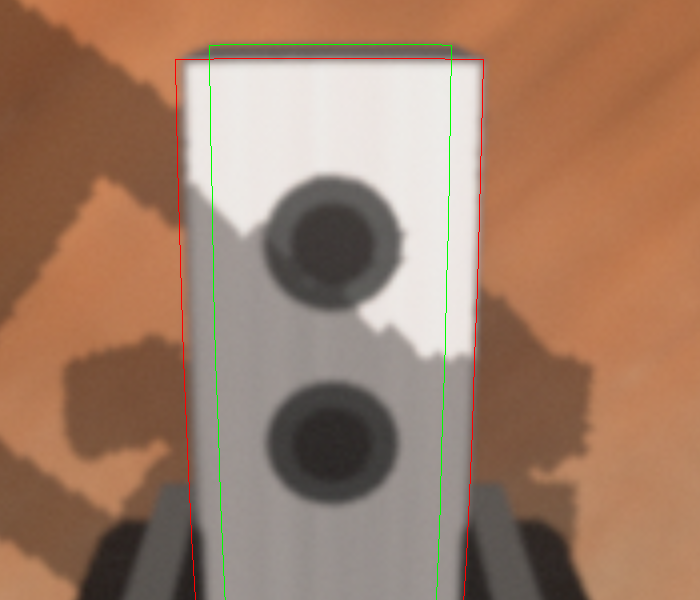

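Request:
{"method": "step_arm", "body": {"commands": [[-1,-222,-331,-10,0,0,47.6],[-1,-222,-331,-10,0,0,47.6],[-1,-222,-331,-10,0,0,47.6],[-1,-222,-331,-10,0,0,47.6],[-1,-222,-331,-10,0,0,47.6],[-1,-222,-331,-10,0,0,47.6],[-1,-222,-331,-10,0,0,47.6],[-1,-222,-331,-10,0,0,47.6],[-1,-222,-331,-10,0,0,47.6],[-1,-222,-331,-10,0,0,47.6]]}}

```text
time: 12.92
tcp_pos: [0.4743, -0.2109, 0.1333]
tool_rot: [[-0.026, 1.0, -0.001], [1.0, 0.026, 0.001], [0.001, -0.001, -1.0]]
wrist_force: [0.6, 0.3, -2.2]
gripper_width: 0.0301
```

Run:
```python
from rig import bot
from h import *
s=bot.state();d=bot.capture('wrist');cv2.imwrite('pics/w7.png',d['img'])
go(s,[.473,-.2125,.1],91.4)
```

```text
tcp [ 474.3 -210.9  133.3] shift [-1.6 -1.3 33.3] turn [-0.06 -0.06  0.09] F [ 0.6  0.3 -2.2] t 12.925 w 0.03010699510324357
```

View pics/w7.png

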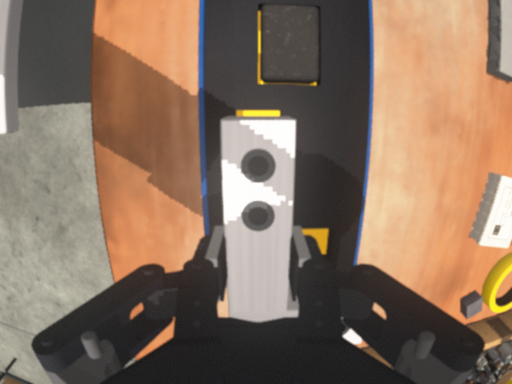

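```bash
cat >> h.py <<'E'
G=np.array([[-18,-67],[66,-67],[66,-31],[18,-31],[18,67],[-18,67]])/1000.
Cs=np.array([[-72,-137],[72,-137],[72,137],[-72,137]])/1000.
Fo=np.array([[-65,-130],[65,-130],[65,130],[-65,130]])/1000.
Pk=np.array([[-22.5,-31],[22.5,-31],[22.5,31],[-22.5,31]])/1000.+[0,.075]
off=np.array([.024,.045])  # cutout_mid -> case, in case axes
def scene_over(d,T,x,S,bz=None):
    """x: cutout_mid pose x,y,yaw"""
    o=cv2.resize(d['img'],None,fx=S,fy=S)
    for p,z,c in((G,.058,(0,255,0)),(G,.038,(0,0,255)),(Cs+off,.05,(255,0,255)),(Pk+off,.066,(255,255,0))):
        q=prj(place(p,x,z),d,T);cv2.polylines(o,[np.round((q+.5)*S).astype(int)],True,c,1)
    return o
E
python3 - <<'E'
from rig import bot
from h import *
s=bot.state();d=bot.capture('wrist');T=wT(d,s)
o=scene_over(d,T,[.473,-.2125,np.radians(1.4)],3)
cv2.imwrite('pics/w7b.png',o[0:600,480:1250])
# in-hand fit
b=cv2.split(d['img'])
hsv=cv2.cvtColor(d['img'],cv2.COLOR_BGR2HSV)
m=((hsv[:,:,1]<50)&(hsv[:,:,2]>85)).astype(np.uint8)
n,l=cv2.connectedComponents(m,connectivity=4);m=(l==l[190,256]).astype(np.uint8)
m=cv2.morphologyEx(m,cv2.MORPH_CLOSE,cv2.getStructuringElement(cv2.MORPH_ELLIPSE,(41,41)))
m[222:]=0
ys,xs=np.nonzero(m);print(xs.min(),xs.max(),ys.min(),ys.max())
for r in(122,140,160,180,200,218): c=np.nonzero(m[r])[0];print(r,c.min(),c.max())
g=d['img'].astype(int).sum(2)/3
for r in(125,160,210): print(r,g[r,214:230].round(),g[r,288:304].round())
print('col258',g[110:124,240].round())
E
```

```text
217 297 115 221
122 220 297
140 220 296
160 220 295
180 217 294
200 221 294
218 220 294
125 [ 49.  49.  51.  49.  50.  69. 110. 156. 183. 195. 198. 199. 197. 196.
 196. 196.] [254. 254. 254. 254. 254. 254. 245. 196. 122.  80.  70.  70.  70.  68.
  67.  68.]
160 [ 72.  75.  75.  76.  73.  80. 108. 173. 234. 252. 254. 253. 239. 214.
 201. 198.] [200. 199. 197. 197. 195. 181. 148. 103.  69.  60.  61.  63.  60.  62.
  58.  61.]
210 [ 67.  69.  68.  70.  72.  71.  68.  78. 113. 188. 246. 254. 254. 254.
 254. 254.] [198. 196. 197. 187. 156. 108.  70.  60.  59.  58.  55.  58.  54.  52.
  55.  54.]
col258 [133. 143. 145. 147. 148. 145. 136. 127. 132. 161. 211. 239. 241. 230.]
```

View pics/w7b.png

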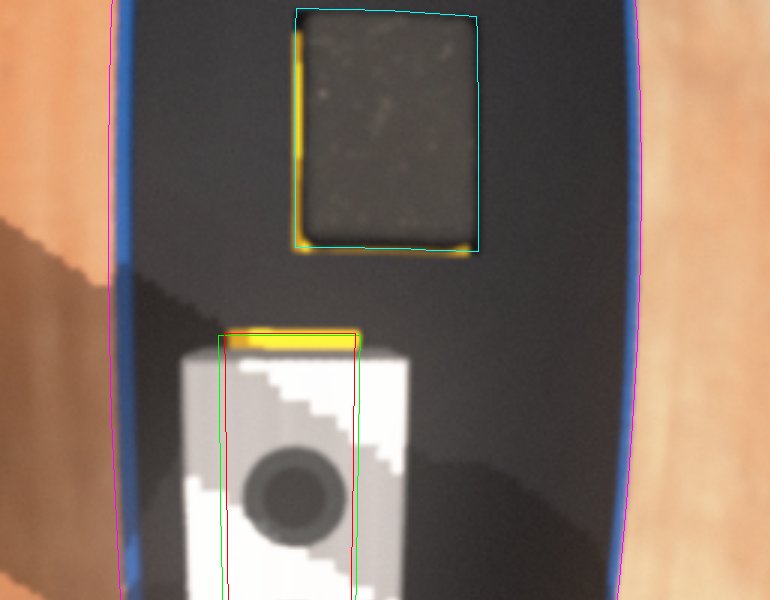

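Run:
```python
from rig import bot
from h import *
from scipy.optimize import least_squares
d=bot.capture('wrist');C=d['T_tool_cam']
# observed edge (row,left,right), and end row
obs=[(125,220.6,295.6),(160,220.8,294.2),(210,222.9,292.6)]
def pt(row,y,z0,k):  # find x s.t. point (x,y,z0+k*x) projects to row
    xs=np.linspace(-.01,.08,181);q=prj(np.c_[xs,np.full(181,y(xs) if callable(y) else y),z0+k*xs],d,C)
    return np.interp(row,q[::-1,1],q[::-1,0])
def res(v):
    z0,k,y0,e=v;r=[]
    for row,a,b in obs: r+=[pt(row,y0-.016,z0,k)-a,pt(row,y0+.016,z0,k)-b]
    r.append(prj(np.array([[.065+e,0,z0+k*.065]]),d,C)[0,1]-119.0)
    return r
s=least_squares(res,[-.0294,0,0,0],x_scale=[.01,.1,.001,.001]);print(s.x,np.round(s.fun,2))
```

```text
[-2.59784426e-02 -1.13444225e-02  1.85742248e-04  2.25982069e-05] [-0.31 -0.27  0.33  0.25 -0.01  0.02 -0.  ]
```

Request:
{"method": "step_arm", "body": {"commands": [[-1,-1,-0.5,30,0,0,0],[-1,-1,-0.5,50,0,0,0],[-1,-1,-0.5,60,0,0,0],[-1,-1,-0.5,60,0,0,0],[-1,-1,-0.5,60,0,0,0]]}}

```text
time: 13.7
tcp_pos: [0.4747, -0.2136, 0.0752]
tool_rot: [[-0.025, 1.0, 0.002], [1.0, 0.025, -0.001], [-0.001, 0.002, -1.0]]
wrist_force: [-0.4, -0.5, -2.6]
gripper_width: 0.0298
```

Run:
```python
from rig import bot
from h import *
s=bot.state();d=bot.capture('wrist');T=wT(d,s)
go(s,[.4738,-.2117,.066],91.4)
o=scene_over(d,T,[.474,-.2117,np.radians(1.4)],3)
cv2.imwrite('pics/w8.png',o[0:600,480:1250])
d=bot.capture('scene');cv2.imwrite('pics/s8.png',cv2.resize(d['img'][140:260,230:350],None,fx=5,fy=5,interpolation=cv2.INTER_CUBIC))
```

```text
tcp [ 474.7 -213.6   75.2] shift [ 1.9 -0.9  9.2] turn [0.1  0.06 0.01] F [-0.4 -0.5 -2.6] t 13.7 w 0.02982184043624773
```

View pics/w8.png

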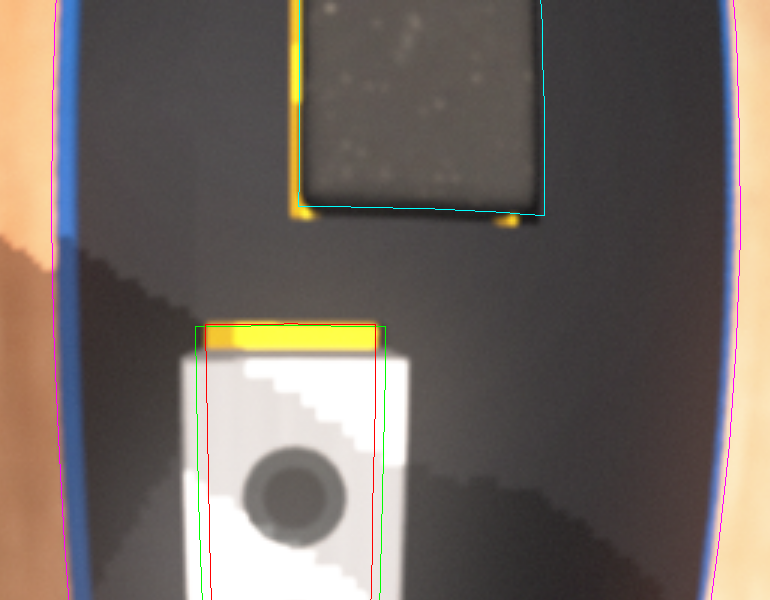

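View pics/s8.png

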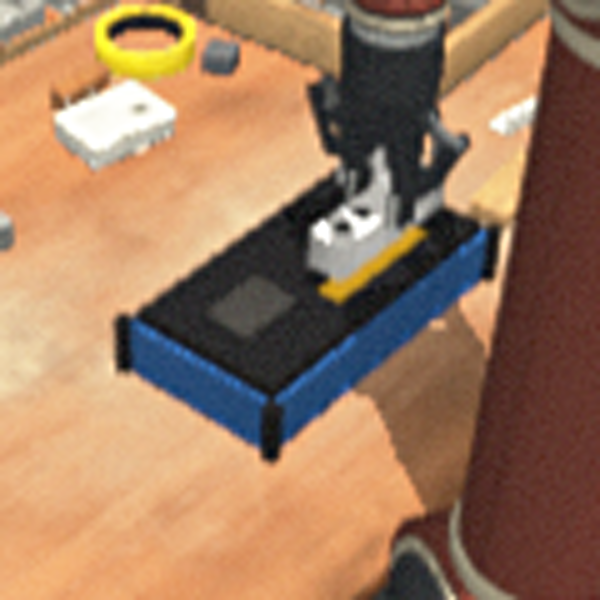

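Request:
{"method": "step_arm", "body": {"commands": [[-1,2,-1,0,0,0,0],[-1,2,-1,3,0,0,0],[-1,2,-1,5,0,0,0],[-1,2,-1,5,0,0,0],[-1,2,-1,5,0,0,0]]}}

```text
time: 14.42
tcp_pos: [0.4729, -0.2113, 0.069]
tool_rot: [[-0.024, 1.0, -0.0], [1.0, 0.024, 0.0], [0.0, -0.0, -1.0]]
wrist_force: [0.7, -0.3, -3.4]
gripper_width: 0.0304
```

Run:
```python
from rig import bot
from h import *
for i in range(3):
    s=bot.state();d=bot.capture('wrist');go(s,[.4738,-.2115,.066],91.4)
T=wT(d,s)
o=scene_over(d,T,[.474,-.2117,np.radians(1.4)],3)
cv2.imwrite('pics/w9.png',o[0:600,480:1250])
```

```text
tcp [ 472.9 -211.3   69. ] shift [-0.2  0.9  3. ] turn [-0.   -0.   -0.01] F [ 0.7 -0.3 -3.4] t 14.425 w 0.03035233358977996
tcp [ 472.9 -211.3   69.1] shift [-0.2  0.9  3.1] turn [-0.   -0.   -0.01] F [-0.2 -0.  -1.9] t 14.475 w 0.030100096873721963
tcp [ 472.9 -211.3   69.1] shift [-0.2  0.9  3.1] turn [ 0.    0.   -0.01] F [-0.3 -0.3 -2.8] t 14.525 w 0.030275936008036144
```

View pics/w9.png

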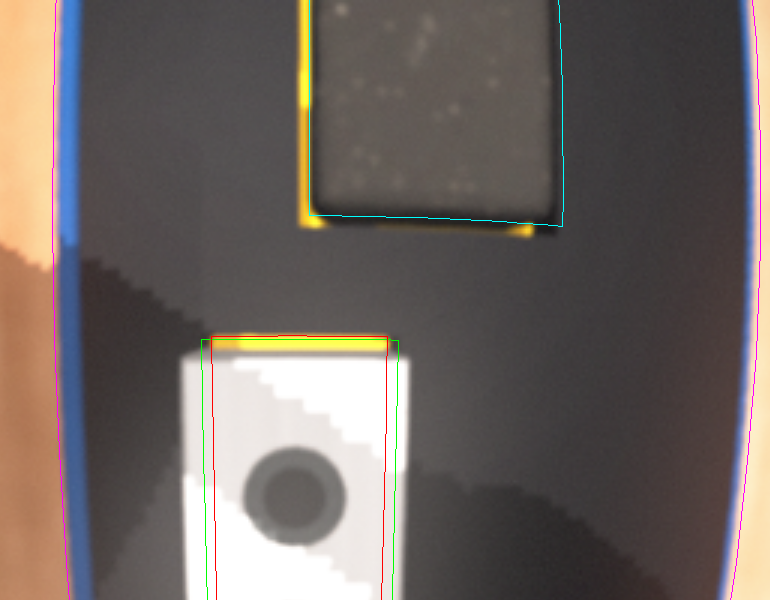

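Now shift +1 mm in y and lower to the ribs with force checks.

Request:
{"method": "step_arm", "body": {"commands": [[-1,0,1,0,0,0,0],[-1,0,1,4,0,0,0],[-1,0,1,7,0,0,0],[-1,0,1,7,0,0,0]]}}

```text
time: 15.08
tcp_pos: [0.4735, -0.211, 0.0615]
tool_rot: [[-0.024, 1.0, -0.001], [1.0, 0.024, 0.001], [0.001, -0.001, -1.0]]
wrist_force: [-1.2, 0.4, -3.9]
gripper_width: 0.0303
```

Request:
{"method": "step_arm", "body": {"commands": [[-1,0,0,3,0,0,0],[-1,0,0,6,0,0,0],[-1,0,0,8,0,0,0],[-1,0,0,8,0,0,0]]}}

```text
time: 15.58
tcp_pos: [0.4737, -0.2111, 0.0538]
tool_rot: [[-0.024, 1.0, -0.0], [1.0, 0.024, 0.0], [0.0, -0.0, -1.0]]
wrist_force: [-0.1, 0.6, -2.5]
gripper_width: 0.0301
```

Run:
```python
from rig import bot
from h import *
s=bot.state();d=bot.capture('wrist');go(s,[.4738,-.2115,.050],91.4)
T=wT(d,s)
o=scene_over(d,T,[.474,-.2117,np.radians(1.4)],3)
cv2.imwrite('pics/w10.png',o[0:600,480:1250])
```

```text
tcp [ 473.7 -211.1   53.8] shift [-0.4  0.1  3.8] turn [-0.02 -0.02 -0.  ] F [-0.1  0.6 -2.5] t 15.575 w 0.030055173643229106
```

View pics/w10.png

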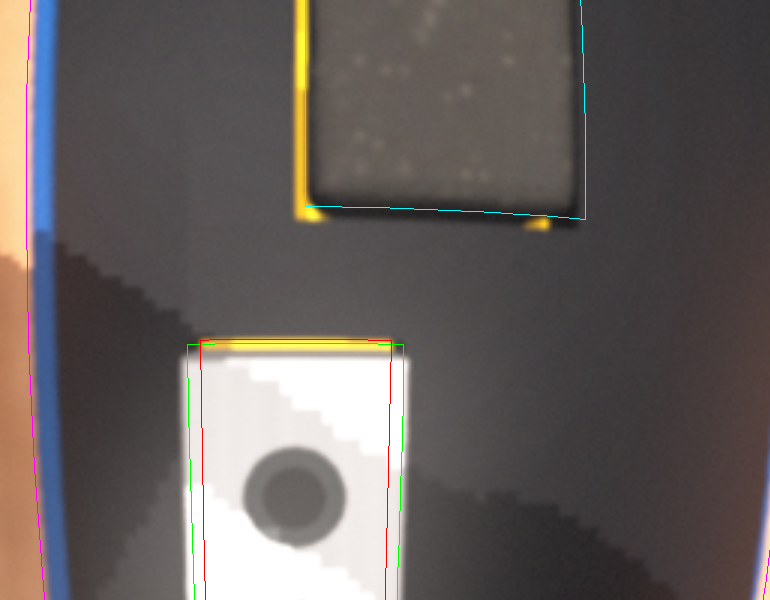

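Request:
{"method": "step_arm", "body": {"commands": [[-1,0,0,2,0,0,0],[-1,0,0,4,0,0,0],[-1,0,0,4,0,0,0],[-1,0,0,4,0,0,0]]}}

```text
time: 16.12
tcp_pos: [0.4739, -0.2112, 0.0501]
tool_rot: [[-0.024, 1.0, 0.0], [1.0, 0.024, 0.0], [0.0, 0.0, -1.0]]
wrist_force: [-0.7, 0.2, -2.8]
gripper_width: 0.0301
```

Request:
{"method": "step_arm", "body": {"commands": [[-1,0,0,2,0,0,0],[-1,0,0,2,0,0,0],[-1,0,0,2,0,0,0]]}}

```text
time: 16.5
tcp_pos: [0.4738, -0.2112, 0.048]
tool_rot: [[-0.024, 1.0, -0.0], [1.0, 0.024, 0.0], [0.0, -0.0, -1.0]]
wrist_force: [0.6, -0.1, -3.2]
gripper_width: 0.0302
```

Request:
{"method": "step_arm", "body": {"commands": [[-1,0,0,2,0,0,0],[-1,0,0,2,0,0,0],[-1,0,0,2,0,0,0]]}}

```text
time: 16.88
tcp_pos: [0.4742, -0.2114, 0.0466]
tool_rot: [[-0.024, 1.0, 0.001], [1.0, 0.024, -0.0], [-0.0, 0.001, -1.0]]
wrist_force: [-2.1, -0.0, 0.8]
gripper_width: 0.0298
```

Request:
{"method": "step_arm", "body": {"commands": [[-1,0,0,2,0,0,0],[-1,0,0,2,0,0,0],[-1,0,0,2,0,0,0]]}}

```text
time: 17.25
tcp_pos: [0.4742, -0.2115, 0.0445]
tool_rot: [[-0.024, 1.0, 0.001], [1.0, 0.024, -0.001], [-0.001, 0.001, -1.0]]
wrist_force: [-0.9, 0.1, 3.6]
gripper_width: 0.0299
```

Request:
{"method": "step_arm", "body": {"commands": [[1,0,0,-1,0,0,0],[1,0,0,-1,0,0,0],[1,0,0,-1,0,0,0],[1,0,0,-1,0,0,0],[1,0,0,-20,0,0,0],[1,0,0,-60,0,0,0],[1,0,0,-60,0,0,0]]}}

```text
time: 18.12
tcp_pos: [0.4768, -0.2131, 0.1096]
tool_rot: [[-0.024, 1.0, 0.008], [1.0, 0.024, -0.005], [-0.005, 0.008, -1.0]]
wrist_force: [1.0, 0.5, 0.6]
gripper_width: 0.0854
```

Run:
```python
from rig import bot
from h import *
s=bot.state();d=bot.capture('wrist');go(s,[.474,-.2115,.1],91.4)
T=wT(d,s)
o=scene_over(d,T,[.474,-.2115,np.radians(1.4)],2)
for z,c in((.076,(255,0,0)),): cv2.polylines(o,[np.round((prj(place(L,[.474,-.2115,np.radians(1.4)],z),d,T)+.5)*2).astype(int)],True,c,1)
cv2.imwrite('pics/w11.png',o[100:700,110:910])
```

```text
tcp [ 476.8 -213.1  109.6] shift [ 1.7 -2.9  9.5] turn [ 0.45  0.3  -0.  ] F [1.  0.5 0.6] t 18.125 w 0.08538173525833065
```

View pics/w11.png

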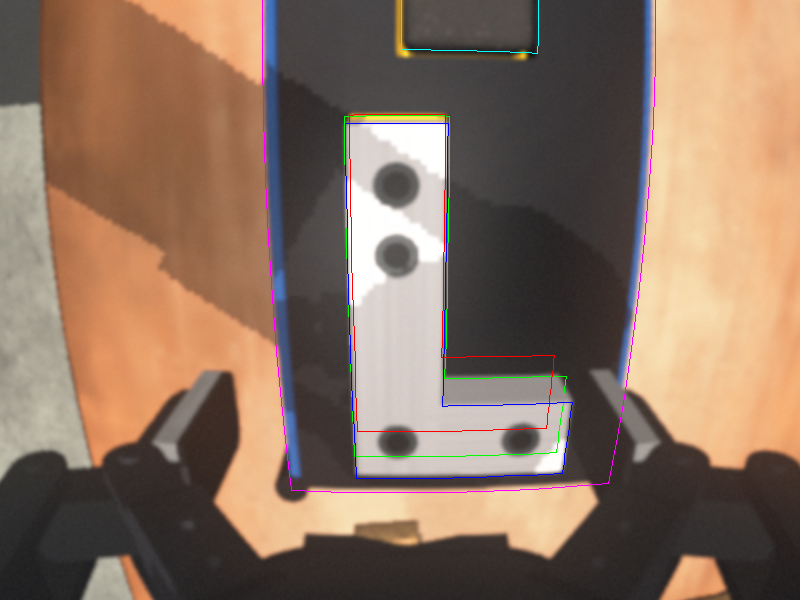

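```bash
cat > pt.py <<'E'
from rig import bot
from h import *
import sys
def W(b,m=(.474,-.2115),y=1.4):
    c,s=np.cos(np.radians(y)),np.sin(np.radians(y));return [m[0]+c*b[0]-s*b[1],m[1]+s*b[0]+c*b[1]]
s=bot.state()
for n,b in dict(mp=(0,-.016),lt=(0,.053),heel=(0,-.049),st=(.052,-.049)).items():
    print(n,end=' ');go(s,[*W(b),.070],91.4)
E
python3 pt.py
```

```text
mp tcp [ 475.5 -212.2  107.3] shift [-15.1  -1.7  37.3] turn [ 0.27  0.18 -0.  ] F [-0.  -0.5  0.5] t 18.175 w 0.08567091557019317
lt tcp [ 475.5 -212.2  107.3] shift [53.9 -1.7 37.1] turn [ 0.27  0.18 -0.  ] F [-0.  -0.5  0.5] t 18.175 w 0.08567091557019317
heel tcp [ 475.5 -212.2  107.3] shift [-48.1  -1.7  37.4] turn [ 0.27  0.18 -0.  ] F [-0.  -0.5  0.5] t 18.175 w 0.08567091557019317
st tcp [ 475.5 -212.2  107.3] shift [-48.1  50.3  37.7] turn [ 0.27  0.18 -0.  ] F [-0.  -0.5  0.5] t 18.175 w 0.08567091557019317
```

Request:
{"method": "step_arm", "body": {"commands": [[-1,-16,0,0,0,0,0],[-1,-16,0,0,0,0,0],[-1,-16,0,0,0,0,0],[-1,-16,0,0,0,0,0],[-1,-16,0,0,0,0,0],[-1,-16,0,20,0,0,0],[-1,-16,0,30,0,0,0],[-1,-16,0,34,0,0,0],[-1,-16,0,34,0,0,0]]}}

```text
time: 19.3
tcp_pos: [0.4742, -0.2272, 0.07]
tool_rot: [[-0.024, 1.0, -0.0], [1.0, 0.024, 0.0], [0.0, -0.0, -1.0]]
wrist_force: [0.3, -0.4, 0.4]
gripper_width: -0.0
```

```bash
python3 pt.py
```

```text
mp tcp [ 474.2 -227.2   70. ] shift [-0.3  0.2  0. ] turn [-0.02 -0.01 -0.  ] F [ 0.3 -0.4  0.4] t 19.3 w -2.9746590218570896e-05
lt tcp [ 474.2 -227.2   70. ] shift [68.7  0.2  0. ] turn [-0.02 -0.01 -0.  ] F [ 0.3 -0.4  0.4] t 19.3 w -2.9746590218570896e-05
heel tcp [ 474.2 -227.2   70. ] shift [-33.3   0.2   0. ] turn [-0.02 -0.01 -0.  ] F [ 0.3 -0.4  0.4] t 19.3 w -2.9746590218570896e-05
st tcp [ 474.2 -227.2   70. ] shift [-33.3  52.2  -0. ] turn [-0.02 -0.01 -0.  ] F [ 0.3 -0.4  0.4] t 19.3 w -2.9746590218570896e-05
```

Press over the middle pair.

Request:
{"method": "step_arm", "body": {"commands": [[-1,0,0,3,0,0,0],[-1,0,0,6,0,0,0],[-1,0,0,8,0,0,0],[-1,0,0,10,0,0,0],[-1,0,0,12,0,0,0],[-1,0,0,12,0,0,0]]}}

```text
time: 20.05
tcp_pos: [0.4745, -0.2277, 0.059]
tool_rot: [[-0.024, 1.0, 0.0], [1.0, 0.024, -0.001], [-0.001, 0.0, -1.0]]
wrist_force: [-2.8, 1.0, 6.9]
gripper_width: 0.0001
```

Request:
{"method": "step_arm", "body": {"commands": [[-1,0,0,2,0,0,0],[-1,0,0,4,0,0,0],[-1,0,0,6,0,0,0],[-1,0,0,6,0,0,0]]}}

```text
time: 20.55
tcp_pos: [0.4746, -0.228, 0.0541]
tool_rot: [[-0.025, 1.0, -0.0], [1.0, 0.025, -0.001], [-0.001, -0.0, -1.0]]
wrist_force: [-5.1, 1.2, 11.9]
gripper_width: 0.0002
```

Request:
{"method": "step_arm", "body": {"commands": [[-1,0,0,2,0,0,0],[-1,0,0,4,0,0,0],[-1,0,0,5,0,0,0],[-1,0,0,5,0,0,0]]}}

```text
time: 21.05
tcp_pos: [0.4745, -0.2283, 0.0499]
tool_rot: [[-0.025, 1.0, -0.001], [1.0, 0.025, -0.002], [-0.002, -0.001, -1.0]]
wrist_force: [-7.8, 1.3, 16.9]
gripper_width: 0.0002
```

Request:
{"method": "step_arm", "body": {"commands": [[-1,0,0,1,0,0,0],[-1,0,0,2,0,0,0],[-1,0,0,2,0,0,0]]}}

```text
time: 21.42
tcp_pos: [0.4746, -0.2283, 0.0483]
tool_rot: [[-0.025, 1.0, -0.001], [1.0, 0.025, -0.002], [-0.002, -0.001, -1.0]]
wrist_force: [-9.4, 1.4, 18.5]
gripper_width: 0.0001
```

Request:
{"method": "step_arm", "body": {"commands": [[-1,0,0,-15,0,0,0],[-1,0,0,-35,0,0,0],[-1,69,0.5,-35,0,0,0],[-1,69,0.5,-35,0,0,0],[-1,69,0.5,-26,0,0,0],[-1,69,0.5,-26,0,0,0]]}}

```text
time: 22.18
tcp_pos: [0.4723, -0.1585, 0.0697]
tool_rot: [[-0.024, 1.0, -0.002], [1.0, 0.024, 0.001], [0.001, -0.002, -1.0]]
wrist_force: [-0.2, 0.1, 0.4]
gripper_width: 0.0001
```

```bash
python3 pt.py
```

```text
mp tcp [ 472.3 -158.5   69.7] shift [-69.    0.4  -0.4] turn [-0.12 -0.05 -0.04] F [-0.2  0.1  0.4] t 22.175 w 0.00012344282539809314
lt tcp [ 472.3 -158.5   69.7] shift [-0.   0.4 -0.3] turn [-0.12 -0.05 -0.04] F [-0.2  0.1  0.4] t 22.175 w 0.00012344282539809314
heel tcp [ 472.3 -158.5   69.7] shift [-102.     0.5   -0.4] turn [-0.12 -0.05 -0.04] F [-0.2  0.1  0.4] t 22.175 w 0.00012344282539809314
st tcp [ 472.3 -158.5   69.7] shift [-102.    52.5   -0.5] turn [-0.12 -0.05 -0.04] F [-0.2  0.1  0.4] t 22.175 w 0.00012344282539809314
```

Request:
{"method": "step_arm", "body": {"commands": [[-1,0,0,4,0,0,0],[-1,0,0,8,0,0,0],[-1,0,0,11,0,0,0],[-1,0,0,13,0,0,0],[-1,0,0,15,0,0,0],[-1,0,0,17,0,0,0],[-1,0,0,17,0,0,0]]}}

```text
time: 23.05
tcp_pos: [0.4741, -0.1585, 0.0558]
tool_rot: [[-0.024, 1.0, 0.002], [1.0, 0.024, 0.0], [0.0, 0.002, -1.0]]
wrist_force: [-3.0, 2.5, 10.3]
gripper_width: 0.0001
```

Request:
{"method": "step_arm", "body": {"commands": [[-1,0,0,2,0,0,0],[-1,0,0,4,0,0,0],[-1,0,0,5,0,0,0],[-1,0,0,5,0,0,0]]}}

```text
time: 23.55
tcp_pos: [0.4743, -0.1581, 0.0515]
tool_rot: [[-0.024, 1.0, 0.002], [1.0, 0.024, 0.001], [0.001, 0.002, -1.0]]
wrist_force: [-4.0, 4.9, 13.5]
gripper_width: 0.0002
```

Request:
{"method": "step_arm", "body": {"commands": [[-1,0,0,2,0,0,0],[-1,0,0,4,0,0,0],[-1,0,0,4,0,0,0]]}}

```text
time: 23.92
tcp_pos: [0.4754, -0.1577, 0.0483]
tool_rot: [[-0.024, 1.0, 0.004], [1.0, 0.024, 0.002], [0.002, 0.004, -1.0]]
wrist_force: [-2.0, 7.0, 16.4]
gripper_width: -0.0005
```

Request:
{"method": "step_arm", "body": {"commands": [[-1,0,0,1,0,0,0],[-1,0,0,2,0,0,0],[-1,0,0,2,0,0,0]]}}

```text
time: 24.3
tcp_pos: [0.4754, -0.1577, 0.0467]
tool_rot: [[-0.024, 1.0, 0.004], [1.0, 0.024, 0.002], [0.002, 0.004, -1.0]]
wrist_force: [-3.6, 7.8, 20.5]
gripper_width: -0.0001
```

Request:
{"method": "step_arm", "body": {"commands": [[-1,0,0,-15,0,0,0],[-1,0,0,-38,0,0,0],[-1,-51,0,-38,0,0,0],[-1,-102,0,-38,0,0,0],[-1,-102,0,-30,0,0,0],[-1,-102,0,-27,0,0,0],[-1,-102,0,-27,0,0,0]]}}

```text
time: 25.18
tcp_pos: [0.4749, -0.2588, 0.069]
tool_rot: [[-0.025, 1.0, -0.002], [1.0, 0.025, 0.001], [0.001, -0.002, -1.0]]
wrist_force: [-0.1, 0.0, 0.6]
gripper_width: -0.0001
```

```bash
python3 pt.py
```

```text
mp tcp [ 474.9 -258.8   69. ] shift [31.3  0.3 -1. ] turn [-0.1  -0.08  0.06] F [-0.1  0.   0.6] t 25.175 w -7.543362337497606e-05
lt tcp [ 474.9 -258.8   69. ] shift [100.3   0.3  -0.9] turn [-0.1  -0.08  0.06] F [-0.1  0.   0.6] t 25.175 w -7.543362337497606e-05
heel tcp [ 474.9 -258.8   69. ] shift [-1.7  0.2 -1. ] turn [-0.1  -0.08  0.06] F [-0.1  0.   0.6] t 25.175 w -7.543362337497606e-05
st tcp [ 474.9 -258.8   69. ] shift [-1.8 52.2 -1.1] turn [-0.1  -0.08  0.06] F [-0.1  0.   0.6] t 25.175 w -7.543362337497606e-05
```

Request:
{"method": "step_arm", "body": {"commands": [[-1,-1,0,4,0,0,0],[-1,-1,0,8,0,0,0],[-1,-1,0,11,0,0,0],[-1,-1,0,14,0,0,0],[-1,-1,0,17,0,0,0],[-1,-1,0,20,0,0,0],[-1,-1,0,20,0,0,0]]}}

```text
time: 26.05
tcp_pos: [0.4757, -0.2619, 0.0521]
tool_rot: [[-0.025, 1.0, -0.001], [1.0, 0.025, -0.001], [-0.001, -0.001, -1.0]]
wrist_force: [-5.6, 2.5, 12.4]
gripper_width: -0.0002
```

Request:
{"method": "step_arm", "body": {"commands": [[-1,0,0,2,0,0,0],[-1,0,0,4,0,0,0],[-1,0,0,4,0,0,0]]}}

```text
time: 26.42
tcp_pos: [0.4759, -0.262, 0.0489]
tool_rot: [[-0.025, 1.0, -0.001], [1.0, 0.025, -0.001], [-0.001, -0.001, -1.0]]
wrist_force: [-7.7, 3.6, 16.5]
gripper_width: 0.0
```

Request:
{"method": "step_arm", "body": {"commands": [[-1,0,0,1,0,0,0],[-1,0,0,3,0,0,0],[-1,0,0,3,0,0,0]]}}

```text
time: 26.8
tcp_pos: [0.4761, -0.2621, 0.0465]
tool_rot: [[-0.025, 1.0, -0.001], [1.0, 0.025, -0.001], [-0.001, -0.001, -1.0]]
wrist_force: [-8.9, 2.7, 19.4]
gripper_width: 0.0002
```

Request:
{"method": "step_arm", "body": {"commands": [[-1,0,0,-15,0,0,0],[-1,0,0,-38,0,0,0],[-1,0,52,-38,0,0,0],[-1,0,52,-38,0,0,0],[-1,0,52,-28,0,0,0],[-1,0,52,-27,0,0,0],[-1,0,52,-27,0,0,0]]}}

```text
time: 27.68
tcp_pos: [0.5266, -0.2597, 0.0694]
tool_rot: [[-0.024, 1.0, -0.001], [1.0, 0.024, 0.001], [0.001, -0.001, -1.0]]
wrist_force: [0.8, -0.4, 0.7]
gripper_width: -0.0004
```

```bash
python3 pt.py
```

```text
mp tcp [ 526.6 -259.7   69.4] shift [ 33.5 -51.4  -0.5] turn [-0.06 -0.04 -0.03] F [ 0.8 -0.4  0.7] t 27.675 w -0.0004344747660609053
lt tcp [ 526.6 -259.7   69.4] shift [102.5 -51.5  -0.5] turn [-0.06 -0.04 -0.03] F [ 0.8 -0.4  0.7] t 27.675 w -0.0004344747660609053
heel tcp [ 526.6 -259.7   69.4] shift [  0.5 -51.4  -0.6] turn [-0.06 -0.04 -0.03] F [ 0.8 -0.4  0.7] t 27.675 w -0.0004344747660609053
st tcp [ 526.6 -259.7   69.4] shift [ 0.5  0.6 -0.6] turn [-0.06 -0.04 -0.03] F [ 0.8 -0.4  0.7] t 27.675 w -0.0004344747660609053
```

Request:
{"method": "step_arm", "body": {"commands": [[-1,0,0,4,0,0,0],[-1,0,0,8,0,0,0],[-1,0,0,11,0,0,0],[-1,0,0,14,0,0,0],[-1,0,0,17,0,0,0],[-1,0,0,20,0,0,0],[-1,0,0,20,0,0,0]]}}

```text
time: 28.55
tcp_pos: [0.5299, -0.2608, 0.053]
tool_rot: [[-0.024, 1.0, 0.005], [1.0, 0.024, -0.002], [-0.002, 0.005, -1.0]]
wrist_force: [-0.3, 1.8, 11.1]
gripper_width: -0.0002
```

Request:
{"method": "step_arm", "body": {"commands": [[-1,0,0,2,0,0,0],[-1,0,0,4,0,0,0],[-1,0,0,4,0,0,0]]}}

```text
time: 28.92
tcp_pos: [0.53, -0.2608, 0.0499]
tool_rot: [[-0.024, 1.0, 0.005], [1.0, 0.024, -0.002], [-0.002, 0.005, -1.0]]
wrist_force: [-2.4, 2.6, 14.7]
gripper_width: 0.0002
```

Request:
{"method": "step_arm", "body": {"commands": [[-1,0,0,2,0,0,0],[-1,0,0,4,0,0,0],[-1,0,0,4,0,0,0]]}}

```text
time: 29.3
tcp_pos: [0.5301, -0.2608, 0.0467]
tool_rot: [[-0.024, 1.0, 0.005], [1.0, 0.024, -0.002], [-0.002, 0.004, -1.0]]
wrist_force: [-2.6, 3.8, 18.5]
gripper_width: 0.0001
```

Request:
{"method": "step_arm", "body": {"commands": [[-1,0,0,-15,0,0,0],[-1,0,0,-50,0,0,0],[-1,48,-53,-100,0,0,0],[-1,48,-53,-100,0,0,0],[-1,48,-53,-100,0,0,0],[-1,48,-53,-100,0,0,0]]}}

```text
time: 30.05
tcp_pos: [0.4733, -0.2134, 0.1413]
tool_rot: [[-0.024, 1.0, -0.001], [1.0, 0.024, 0.0], [0.0, -0.001, -1.0]]
wrist_force: [0.5, 0.2, -0.5]
gripper_width: -0.0002
```

Run:
```python
from rig import bot
from h import *
bot.capture('wrist');s=bot.state();d=bot.capture('wrist');T=wT(d,s)
go(s,[.474,-.2115,.1],91.4)
o=scene_over(d,T,[.474,-.2115,np.radians(1.4)],2)
for z,c in((.072,(255,0,0)),): cv2.polylines(o,[np.round((prj(place(L,[.474,-.2115,np.radians(1.4)],z),d,T)+.5)*2).astype(int)],True,c,1)
cv2.imwrite('pics/w12.png',o[50:650,110:910]);cv2.imwrite('pics/w12raw.png',d['img'])
d=bot.capture('scene');cv2.imwrite('pics/s12.png',cv2.resize(d['img'][150:240,240:340],None,fx=6,fy=6,interpolation=cv2.INTER_CUBIC))
```

```text
tcp [ 473.3 -213.4  141. ] shift [ 1.8  0.8 41. ] turn [-0.08 -0.04 -0.02] F [-0.5 -0.   0.6] t 30.1 w -0.00010438950506556636
```

View pics/w12.png

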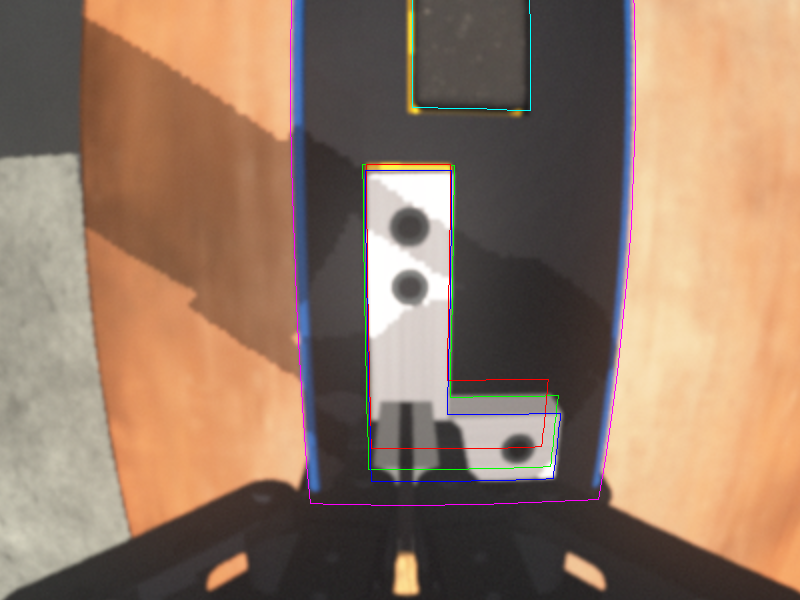

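View pics/s12.png

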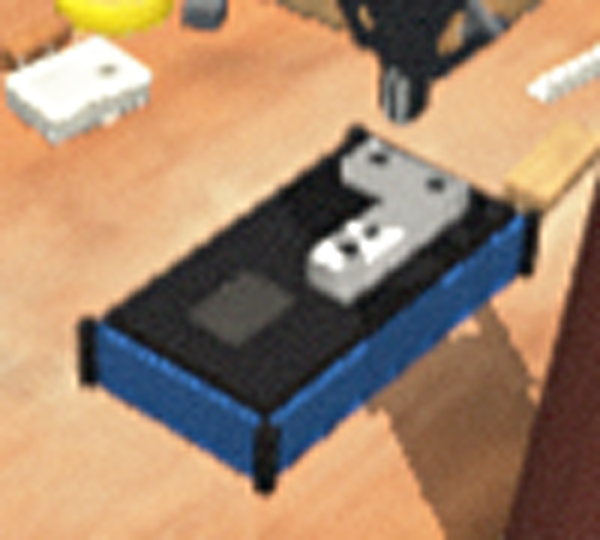

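Request:
{"method": "step_arm", "body": {"commands": [[-1,54,0,40,0,0,0],[-1,54,0,65,0,0,0],[-1,54,0,73,0,0,0],[-1,54,0,73,0,0,0],[-1,54,0,73,0,0,0]]}}

```text
time: 30.82
tcp_pos: [0.4732, -0.1603, 0.0705]
tool_rot: [[-0.024, 1.0, 0.002], [1.0, 0.024, -0.001], [-0.001, 0.002, -1.0]]
wrist_force: [-0.1, 0.4, 0.1]
gripper_width: 0.0
```

```bash
python3 pt.py
```

```text
mp tcp [ 473.2 -160.3   70.5] shift [-67.2  -0.4   0.5] turn [ 0.12  0.07 -0.05] F [-0.1  0.4  0.1] t 30.825 w 1.6647997514785126e-05
lt tcp [ 473.2 -160.3   70.5] shift [ 1.8 -0.5  0.5] turn [ 0.12  0.07 -0.05] F [-0.1  0.4  0.1] t 30.825 w 1.6647997514785126e-05
heel tcp [ 473.2 -160.3   70.5] shift [-100.2   -0.4    0.6] turn [ 0.12  0.07 -0.05] F [-0.1  0.4  0.1] t 30.825 w 1.6647997514785126e-05
st tcp [ 473.2 -160.3   70.5] shift [-100.1   51.6    0.7] turn [ 0.12  0.07 -0.05] F [-0.1  0.4  0.1] t 30.825 w 1.6647997514785126e-05
```

Request:
{"method": "step_arm", "body": {"commands": [[-1,1,0,4,0,0,0],[-1,1,0,6,0,0,0],[-1,1,0,7,0,0,0],[-1,1,0,7,0,0,0]]}}

```text
time: 31.32
tcp_pos: [0.4727, -0.1586, 0.0627]
tool_rot: [[-0.024, 1.0, 0.001], [1.0, 0.024, -0.001], [-0.001, 0.001, -1.0]]
wrist_force: [0.5, -0.9, 3.4]
gripper_width: 0.0002
```

Request:
{"method": "step_arm", "body": {"commands": [[-1,0,0,2,0,0,0],[-1,0,0,3,0,0,0],[-1,0,0,3,0,0,0],[-1,0,0,3,0,0,0]]}}

```text
time: 31.82
tcp_pos: [0.4728, -0.1585, 0.06]
tool_rot: [[-0.024, 1.0, 0.002], [1.0, 0.024, -0.0], [-0.0, 0.002, -1.0]]
wrist_force: [0.2, 0.8, 5.3]
gripper_width: -0.0
```

Request:
{"method": "step_arm", "body": {"commands": [[-1,0,0,2,0,0,0],[-1,0,0,3,0,0,0],[-1,0,0,3,0,0,0],[-1,0,0,3,0,0,0]]}}

```text
time: 32.33
tcp_pos: [0.473, -0.1583, 0.0575]
tool_rot: [[-0.024, 1.0, 0.002], [1.0, 0.024, -0.0], [-0.0, 0.002, -1.0]]
wrist_force: [-0.4, 0.4, 9.0]
gripper_width: 0.0
```

Request:
{"method": "step_arm", "body": {"commands": [[-1,0,0,3,0,0,0],[-1,0,0,6,0,0,0],[-1,0,0,9,0,0,0],[-1,0,0,9,0,0,0]]}}

```text
time: 32.83
tcp_pos: [0.473, -0.1578, 0.0492]
tool_rot: [[-0.024, 1.0, 0.001], [1.0, 0.024, 0.001], [0.001, 0.001, -1.0]]
wrist_force: [-3.4, 4.6, 15.9]
gripper_width: -0.0003
```

Request:
{"method": "step_arm", "body": {"commands": [[-1,0,0,2,0,0,0],[-1,0,0,3,0,0,0],[-1,0,0,3,0,0,0],[-1,0,0,3,0,0,0]]}}

```text
time: 33.33
tcp_pos: [0.473, -0.1578, 0.0469]
tool_rot: [[-0.024, 1.0, 0.001], [1.0, 0.024, 0.001], [0.001, 0.001, -1.0]]
wrist_force: [-5.2, 6.0, 18.5]
gripper_width: 0.0
```

Request:
{"method": "step_arm", "body": {"commands": [[-1,0,0,-15,0,0,0],[-1,0,0,-35,0,0,0],[-1,-69,0,-35,0,0,0],[-1,-69,0,-35,0,0,0],[-1,-69,0,-22,0,0,0],[-1,-69,0,-20,0,0,0],[-1,-69,0,-19,0,0,0],[-1,-69,0,-19,0,0,0]]}}

```text
time: 34.33
tcp_pos: [0.4737, -0.2264, 0.0628]
tool_rot: [[-0.025, 1.0, -0.0], [1.0, 0.025, 0.001], [0.001, -0.0, -1.0]]
wrist_force: [-0.1, -0.5, -1.1]
gripper_width: -0.0
```

```bash
python3 pt.py|head -1
```

```text
mp tcp [ 473.7 -226.4   62.8] shift [-1.1  0.6 -7.2] turn [-0.02 -0.03  0.04] F [-0.1 -0.5 -1.1] t 34.325 w -3.642308519193563e-05
```

Request:
{"method": "step_arm", "body": {"commands": [[-1,0,0,2,0,0,0],[-1,0,0,2,0,0,0],[-1,0,0,2,0,0,0]]}}

```text
time: 34.7
tcp_pos: [0.474, -0.2271, 0.0613]
tool_rot: [[-0.024, 1.0, 0.001], [1.0, 0.024, 0.0], [0.0, 0.001, -1.0]]
wrist_force: [0.7, 1.6, 1.8]
gripper_width: 0.0
```

Request:
{"method": "step_arm", "body": {"commands": [[-1,0,0,2,0,0,0],[-1,0,0,4,0,0,0],[-1,0,0,4,0,0,0]]}}

```text
time: 35.08
tcp_pos: [0.474, -0.2272, 0.0577]
tool_rot: [[-0.024, 1.0, 0.0], [1.0, 0.024, 0.0], [0.0, 0.0, -1.0]]
wrist_force: [-2.0, 3.4, 7.8]
gripper_width: 0.0002
```

Request:
{"method": "step_arm", "body": {"commands": [[-1,0,0,3,0,0,0],[-1,0,0,6,0,0,0],[-1,0,0,9,0,0,0],[-1,0,0,9,0,0,0]]}}

```text
time: 35.58
tcp_pos: [0.4739, -0.2277, 0.05]
tool_rot: [[-0.025, 1.0, -0.001], [1.0, 0.025, -0.0], [-0.0, -0.001, -1.0]]
wrist_force: [-5.3, 3.6, 14.1]
gripper_width: -0.0001
```

Request:
{"method": "step_arm", "body": {"commands": [[-1,0,0,2,0,0,0],[-1,0,0,4,0,0,0],[-1,0,0,4,0,0,0]]}}

```text
time: 35.95
tcp_pos: [0.4739, -0.2277, 0.0467]
tool_rot: [[-0.025, 1.0, -0.001], [1.0, 0.025, -0.0], [-0.0, -0.001, -1.0]]
wrist_force: [-8.3, 5.3, 18.9]
gripper_width: -0.0002
```

Request:
{"method": "step_arm", "body": {"commands": [[-1,0,0,-15,0,0,0],[-1,-10,0,-30,0,0,0],[-1,-33,0,-30,0,0,0],[-1,-33,0,-22,0,0,0],[-1,-33,0,-19,0,0,0],[-1,-33,0,-17,0,0,0],[-1,-33,0,-17,0,0,0]]}}

```text
time: 36.83
tcp_pos: [0.4743, -0.2598, 0.0605]
tool_rot: [[-0.025, 1.0, -0.001], [1.0, 0.025, 0.001], [0.001, -0.001, -1.0]]
wrist_force: [0.1, 0.6, 0.5]
gripper_width: -0.0005
```

Request:
{"method": "step_arm", "body": {"commands": [[-1,0,0,2,0,0,0],[-1,0,0,4,0,0,0],[-1,0,0,4,0,0,0]]}}

```text
time: 37.2
tcp_pos: [0.4746, -0.26, 0.0574]
tool_rot: [[-0.025, 1.0, -0.0], [1.0, 0.025, 0.0], [0.0, -0.0, -1.0]]
wrist_force: [-1.8, 1.8, 4.5]
gripper_width: 0.0001
```

Request:
{"method": "step_arm", "body": {"commands": [[-1,0,0,3,0,0,0],[-1,0,0,6,0,0,0],[-1,0,0,9,0,0,0],[-1,0,0,9,0,0,0]]}}

```text
time: 37.7
tcp_pos: [0.4747, -0.26, 0.0499]
tool_rot: [[-0.025, 1.0, -0.001], [1.0, 0.025, 0.001], [0.001, -0.001, -1.0]]
wrist_force: [-6.1, 5.4, 13.6]
gripper_width: 0.0
```

Request:
{"method": "step_arm", "body": {"commands": [[-1,0,0,-15,0,0,0],[-1,0,20,-26,0,0,0],[-1,0,52,-26,0,0,0],[-1,0,52,-18,0,0,0],[-1,0,52,-14,0,0,0],[-1,0,52,-12,0,0,0],[-1,0,52,-12,0,0,0]]}}

```text
time: 38.58
tcp_pos: [0.5258, -0.2588, 0.0598]
tool_rot: [[-0.024, 1.0, -0.001], [1.0, 0.024, 0.001], [0.001, -0.001, -1.0]]
wrist_force: [-1.3, 1.9, 1.2]
gripper_width: -0.0004
```

Request:
{"method": "step_arm", "body": {"commands": [[-1,0,0,2,0,0,0],[-1,0,0,4,0,0,0],[-1,0,0,4,0,0,0]]}}

```text
time: 38.95
tcp_pos: [0.5261, -0.259, 0.0565]
tool_rot: [[-0.024, 1.0, -0.001], [1.0, 0.024, 0.0], [0.0, -0.001, -1.0]]
wrist_force: [-4.0, 2.6, 5.8]
gripper_width: 0.0
```

Request:
{"method": "step_arm", "body": {"commands": [[-1,0,0,3,0,0,0],[-1,0,0,6,0,0,0],[-1,0,0,9,0,0,0],[-1,0,0,9,0,0,0]]}}

```text
time: 39.45
tcp_pos: [0.5262, -0.2591, 0.0493]
tool_rot: [[-0.024, 1.0, -0.002], [1.0, 0.024, 0.0], [0.0, -0.002, -1.0]]
wrist_force: [-8.5, 4.0, 16.1]
gripper_width: -0.0004
```

Request:
{"method": "step_arm", "body": {"commands": [[-1,0,0,-15,0,0,0],[-1,0,0,-32,0,0,0],[-1,51,-26,-32,0,0,0],[-1,101,-52.5,-32,0,0,0],[-1,101,-52.5,-32,0,0,0],[-1,101,-52.5,-22,0,0,0],[-1,101,-52.5,-20,0,0,0],[-1,101,-52.5,-17,0,0,0],[-1,101,-52.5,-17,0,0,0]]}}

```text
time: 40.58
tcp_pos: [0.4717, -0.1597, 0.0637]
tool_rot: [[-0.024, 1.0, -0.001], [1.0, 0.024, 0.0], [0.0, -0.001, -1.0]]
wrist_force: [0.4, 0.3, 0.1]
gripper_width: -0.0001
```

Request:
{"method": "step_arm", "body": {"commands": [[-1,0,0,3,0,0,0],[-1,0,0,4,0,0,0],[-1,0,0,4,0,0,0]]}}

```text
time: 40.95
tcp_pos: [0.4717, -0.1595, 0.0602]
tool_rot: [[-0.024, 1.0, 0.0], [1.0, 0.024, -0.0], [-0.0, 0.0, -1.0]]
wrist_force: [-0.4, -0.3, 1.9]
gripper_width: -0.0002
```

Request:
{"method": "step_arm", "body": {"commands": [[-1,0,0,-40,0,0,0],[-1,0,0,-90,0,0,0],[-1,0,0,-120,0,0,0],[-1,0,0,-120,0,0,0],[-1,0,0,-120,0,0,0]]}}

```text
time: 41.58
tcp_pos: [0.471, -0.1589, 0.1788]
tool_rot: [[-0.024, 1.0, -0.002], [1.0, 0.024, 0.001], [0.001, -0.002, -1.0]]
wrist_force: [-1.1, -0.2, -0.8]
gripper_width: -0.0001
```

Run:
```python
from rig import bot
from h import *
s=bot.state();go(s,[.474,-.2115,.1],91.4)
d=bot.capture('wrist');T=wT(d,s)
o=scene_over(d,T,[.474,-.2115,np.radians(1.4)],2)
cv2.polylines(o,[np.round((prj(place(L,[.474,-.2115,np.radians(1.4)],.072),d,T)+.5)*2).astype(int)],True,(255,0,0),1)
cv2.imwrite('pics/w13.png',o[50:650,110:910])
```

```text
tcp [ 471.  -158.9  178.8] shift [-52.7   1.9  78.7] turn [-0.09 -0.05 -0.  ] F [-1.1 -0.2 -0.8] t 41.575 w -0.0001205222908293213
```

View pics/w13.png

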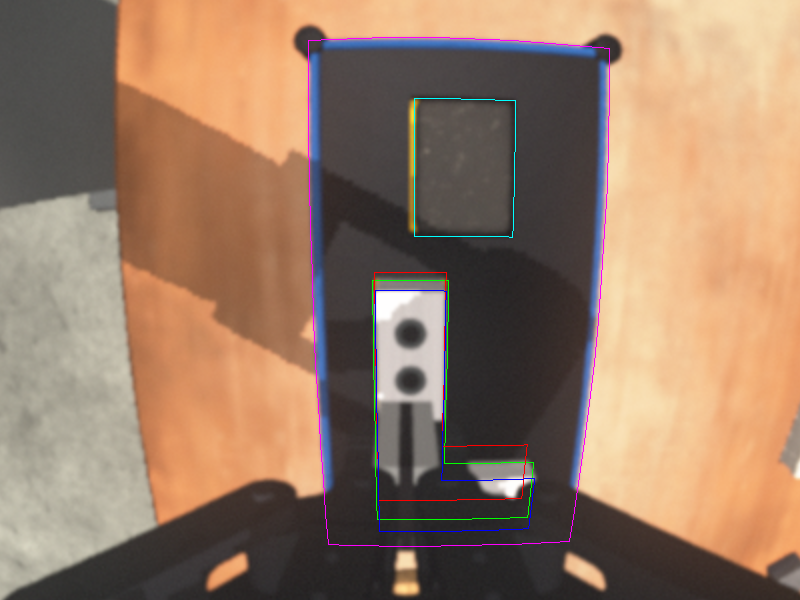

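```bash
python3 -c "
from rig import bot
print(bot.sign_off())"
```

```text
the job is handed in; nothing more can be done
None
```

The bracket is in its L-shaped cutout, pressed home at the heel and both tips, and the job is handed in at about 42 s of the 61 s limit. Sign-off gave no verdict.

**Grasp:** My first close, at 39 mm tool height, shut above the bracket without moving it. I touched the bracket's top to find the real fingertip offset: with the jaws shut, the tips are about 11 mm behind the TCP. The interface text puts them 25 mm ahead of it. The second grasp, lower down, held.

**Pressing:** Seating took two rounds of presses at the middle rib pair, long tip, heel and short tip. After the first round the long tip still read about 3 mm high, so I went round again. The highest reading was 20.5 N, about 15 mm of foam travel and below the crush limit.

**Last checks:**

| Point | Tool height at contact | State |
|---|---|---|
| Home (calculated) | about 60.6 mm | – |
| Heel | about 60.5 mm | home |
| Short tip | about 60 mm | home |
| Long tip | about 61 mm | home |
| Pass limit | about 62.6 mm | – |

- **Placement:** the final wrist picture shows the visible part of the bracket lined up with its cutout. The closed gripper hid the heel area, and I did not touch the heel again after the last short-tip press.
- **Other parts:** the packer still lies in its own cutout. I never approached the timber block or the jig, but did not re-measure their positions at the end.
- **Robot and foam:** the arm was clear, with the TCP about 18 cm above the bench and no contact force. I had no direct reading of the foam springing back.

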